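# Set up a brush gluing jig for a dry fit

### The arm

A 6-joint arm with a two-finger parallel gripper is mounted at the origin on the work surface. World frame = base frame: x ahead of the robot, y to its left, z up, the work surface at z = 0. Lengths are in m, angles in rad, forces in N, time in s.
With the tool pointing down it reaches from about 0.35 to 0.875 m from the base axis. Payload 4.2 kg.
Tool frame: the origin (TCP) lies midway between the tips of the shut fingers; the grasp point (between the pads) lies 19 mm behind it (arm.grasp_offset is the z of the grasp point in the tool frame, in m); z points along the fingers, y is the line along which they close (so a half turn about z gives the same grasp; the last joint's range is limited). The gripper opens to 87 mm and grips with 3 to 60 N. Pads are 19 mm wide; open, the fingers measure 117 mm over their backs; the gripper's body (75 mm by 190 mm) begins 51 mm behind the grasp point.
Start: joints at [-1.043, 0.385, 0.008, 0, -1.194, -0.259], TCP at [0.166, -0.603, 0.223] pointing down, gripper open.
Joint ranges: [-3.14, 3.14], [-1.21, 2.06], [-1.07, 1.41], [-3.16, 2.05], [-2.99, -0.16], [-3.1, 3.1]. Speed limits (rad/s): [2.79, 2.79, 3.14, 3.14, 3.14, 3.14].

### API

Orientations are given as [roll, pitch, yaw] about the fixed x, y, z axes, in that order (R = Rz(yaw) Ry(pitch) Rx(roll)).
In Python, from rig import arm, imaging, look_for, mark_of gives the robot as it stands.
- The arm moves only by the tool jog_arm, never from a script. Its argument "targets" is one flat list of numbers, 6 for each row, row after row: the shift along the tool's x, y, z in cm, then the turn, a rotation vector about the tool's x, y, z in degrees. A call has exactly 5 rows; each row shifts and turns the commanded pose from where the row before left it, along the tool's axes as they then stand; what a row does not reach is not made up. A row lasts 1/12 s, in which the tool goes at most 41.7 mm and 7.16 degrees, less where a joint would pass 70% of its speed; a pose out of reach is approached as far as the arm can. A call is refused whole if a number of a shift passes 4.17 or a number of a turn 7.16, either way. A call with a gripper value outside its range is refused whole. "hand" is the opening, from 0 (shut) to 1 (fully open), set as the call begins (left out, the last holds). The fingers move at their own pace and stop on an object; the grip force is fixed at half the most. Time passes only in rows, so rows that do not move let the fingers close, or fill a call up. It gives the time, the measured TCP pose, the force, the opening and the grip force at its end, in the units of the state.
- arm.observe(): the state, without advancing time (a new reading comes with each control period).
- imaging.snapshot(name): name is "scene" or "top" or "wrist"; returns a dict with "frame" (420x560x3 uint8, blue, green, red), "intrinsics" (3x3 intrinsics, pixels), "R" (3x3) and "t" (3): a world point X has camera coordinates R X + t. Camera axes: x right, y down, z forward; pixel columns grow to the right and rows downward; lengths in m; the calibration is good to about 2 mm. A picture is of the moment at which its call begins. There is no depth.
- arm.job_done(): hands the job in; it is judged then, once.
Trained networks look in the newest picture that a camera, given by its name, has taken for a name from the list of things; names that differ only in an ending like _2 or _b are one class to them, and where a whole thing is asked for, a point or a joint stands for the part that bears it (a point fixed in the world has none). Each returns a list of dicts, best first, with "conf" (0 to 1); they miss things now and then, are a little off and sometimes report something else, mostly with a low value. They report only what shows in the picture. A call takes as long as a camera call. They do not tell look-alikes from the thing itself.
- look_for(camera, query): "bbox" ([left, top, right, bottom] in pixels, round what is visible of it).
- mark_of(camera, query): "pixel" ([column, row] in pixels: a listed point, or the origin of a listed thing).
The state is a dict: "time_s": time; "joint_pos": joint angles; "joint_velocities": joint speeds; "tau": joint torques, N m; "tool_pos": TCP position; "tcp_rot": TCP orientation; "contact_force": force on the tool from outside, world axes, zero at the start; "moment": the same for the moment, N m; "gripper_width": finger opening in m; "grasp_force": force on a finger pad.
Only numpy, scipy, OpenCV 4.12 (cv2) and the standard library are available. Lean on these libraries where they do the work, as an engineer would, in place of code of your own. Each camera call takes 0.05 s, during which the arm holds its last target. There are 200 camera calls.

### The job

Get the gluing jig ready for a dry fit: stand every ferrule neck up in a nest of the jig, swing the guide bar back over them against its stop, and lock the bar with the locking pin pushed fully home. Once it is locked, push a handle, tenon down, through the bar into every ferrule until its shoulder sits on the ferrule; a handle left over stays in the stand. Leave the thread spool, the glue bottle and the bowl where they are.

Things in the scene. Friction and masses are not known exactly. Their poses are not given: they have to be found in the camera images.
- jig: Gluing jig, fixed: aluminium base plate 26 mm thick, 310 mm along its y, x -75 to +45 mm, with 3 round nests 51 mm wide, 16 mm deep in a row along y. Origin under the middle nest, z up. Round pivot post at y = +120 mm (cap to 107 mm height); square lock post 40 mm wide, 82 mm high at y = -115 mm; 34 mm square block 69 mm high at x = -52, y = -115 mm, in which the locking pin is parked.
- nest1 (a point): Centre of the floor of nest 1, 10 mm above the bench, at jig y = +60 mm, next to the pivot post; axes as the jig. Any ferrule may go in any nest
- nest2 (a point): Centre of the floor of nest 2, 10 mm above the bench, the middle one, y = 0; axes as the jig. Any ferrule may go in any nest
- nest3 (a point): Centre of the floor of nest 3, 10 mm above the bench, at jig y = -60 mm, next to the lock post; axes as the jig. Any ferrule may go in any nest
- guide_bar (a joint): Steel bar 36 mm wide, 83 to 93 mm above the bench, turning level about the pivot post. 0 = shut on its stop, along jig -y over the nests, end hole over the lock post; starts open 1.25 to 1.7 rad: free end towards jig +x. Stays where left (about 1 N at the knob). 18 mm guide holes 60, 120, 180 mm from the pivot (above the nests when shut), locking hole 12 mm wide at 235 mm; ends at 258 mm.
- bar_knob (a point): Top centre of the upright black knob on the guide bar: 18 mm across, 27 mm tall, its top 120 mm above the bench, 150 mm from the pivot axis. The bar can be pulled or pushed by it. Axes turn with the bar: -y points from the pivot to the free end.
- bar_hole (a point): Centre of the locking hole in the free end of the guide bar, at its top face, 93 mm above the bench.
- lock_hole (a point): Centre of the mouth of the hole in the top of the lock post, 82 mm above the bench: 12 mm wide, 52 mm deep, straight down. Axes as the jig.
- lock_pin: Loose locking pin, upright: steel shank 10 mm thick, 60 mm long, its nose tapered over 9 mm; above it a black round head 24 mm thick, 34 mm tall; 60 g. Origin at the tip, z up. Starts in the parking block, tip 29 mm and underside of the head 89 mm above the bench (lift over 40 mm to clear). Home, the head rests on the bar, tip 33 mm above the bench.
- ferrule1: Turned dark wooden ferrule, bell-shaped, 70 mm tall, 70 g: foot 48 mm wide (edge bevelled 2.5 mm), narrowing from 16 to 44 mm height to a round neck 30 mm thick. In its top a bore 10.6 mm wide, 26 mm deep for the handle's tenon. Origin under the centre of the foot, z up. Stands foot down, neck up on the bench, right of the jig. Two or three ferrules are there; this one may be absent.
- ferrule2: Turned dark wooden ferrule, bell-shaped, 70 mm tall, 70 g: foot 48 mm wide (edge bevelled 2.5 mm), narrowing from 16 to 44 mm height to a round neck 30 mm thick. In its top a bore 10.6 mm wide, 26 mm deep for the handle's tenon. Origin under the centre of the foot, z up. Stands foot down, neck up on the bench, right of the jig. Two or three ferrules are there; this one may be absent.
- ferrule3: Turned dark wooden ferrule, bell-shaped, 70 mm tall, 70 g: foot 48 mm wide (edge bevelled 2.5 mm), narrowing from 16 to 44 mm height to a round neck 30 mm thick. In its top a bore 10.6 mm wide, 26 mm deep for the handle's tenon. Origin under the centre of the foot, z up. Stands foot down, neck up on the bench, right of the jig. Two or three ferrules are there; this one may be absent.
- stand: Wooden handle stand, fixed: block 200 mm (its x) by 75 mm (its y), 55 mm high, origin under its centre. Three upright holes 13.5 mm wide, 45 mm deep (floor 10 mm above the bench) at x = -65, 0 and +65 mm, y = 0, a handle standing in each.
- handle1: Bamboo handle, straight round stick 160 mm long, 12 mm thick, 30 g, upright. Its lower 22 mm is a tenon 9 mm thick (end tapered to 5 mm) below a shoulder. Origin at the tenon's end, z up. Starts in the stand, end 10 mm, top 170 mm above the bench (lift over 50 mm to clear). Fitted, its end is 48 mm above the ferrule's origin, 58 mm above the bench. All three are alike and always there.
- handle2: Bamboo handle, straight round stick 160 mm long, 12 mm thick, 30 g, upright. Its lower 22 mm is a tenon 9 mm thick (end tapered to 5 mm) below a shoulder. Origin at the tenon's end, z up. Starts in the stand, end 10 mm, top 170 mm above the bench (lift over 50 mm to clear). Fitted, its end is 48 mm above the ferrule's origin, 58 mm above the bench. All three are alike and always there.
- handle3: Bamboo handle, straight round stick 160 mm long, 12 mm thick, 30 g, upright. Its lower 22 mm is a tenon 9 mm thick (end tapered to 5 mm) below a shoulder. Origin at the tenon's end, z up. Starts in the stand, end 10 mm, top 170 mm above the bench (lift over 50 mm to clear). Fitted, its end is 48 mm above the ferrule's origin, 58 mm above the bench. All three are alike and always there.
- thread_spool: Wooden spool of red thread, standing, 48 mm wide, 60 mm high; bystander. Origin under its centre.
- glue_bottle: Closed white glue bottle 60 mm wide, 130 mm high; bystander. Origin under its centre.
- bowl: Empty white ceramic bowl 100 mm wide, 45 mm high; bystander. Origin under its centre.
Things that resemble listed ones, but are neither listed nor needed, are in the scene too. Of the things like the stand, leave any that is pink or red; of the rest the smaller one is meant.

How it is judged:
On the way, in this order (a step that is already met when the one before it is completed fails the run):
1. every ferrule stands neck up in a nest, within 6 mm of the middle of its floor, while the guide bar is still open (over 0.6 rad) ((distance between ferrule1 and nest1 below 0.006 m or distance between ferrule1 and nest2 below 0.006 m or distance between ferrule1 and nest3 below 0.006 m) and angle between each of ferrule1, ferrule2, ferrule3's own z axis and vertical below 0.06 rad and (distance between ferrule2 and nest1 below 0.006 m or distance between ferrule2 and nest2 below 0.006 m or distance between ferrule2 and nest3 below 0.006 m) and (distance between ferrule3 and nest1 below 0.006 m or distance between ferrule3 and nest2 below 0.006 m or distance between ferrule3 and nest3 below 0.006 m) and value of joint guide_bar above 0.6 rad), for 0.2 s.
2. the guide bar is shut over the ferrules (within 0.03 rad of its stop) ((distance between ferrule1 and nest1 below 0.006 m or distance between ferrule1 and nest2 below 0.006 m or distance between ferrule1 and nest3 below 0.006 m) and angle between each of ferrule1, ferrule2, ferrule3's own z axis and vertical below 0.06 rad and (distance between ferrule2 and nest1 below 0.006 m or distance between ferrule2 and nest2 below 0.006 m or distance between ferrule2 and nest3 below 0.006 m) and (distance between ferrule3 and nest1 below 0.006 m or distance between ferrule3 and nest2 below 0.006 m or distance between ferrule3 and nest3 below 0.006 m) and value of joint guide_bar below 0.03 rad), for 0.2 s.
3. the locking pin is home in the bar and the lock post (head within 5 mm of the bar) before any handle is in the jig (value of joint guide_bar below 0.03 rad and horizontal distance between lock_pin and lock_hole below 0.005 m and z of lock_pin in the frame of lock_hole below -0.044 m and angle between lock_pin's own z axis and vertical below 0.1 rad and not ((horizontal distance between handle1 and nest1 below 0.008 m and z of handle1 in the frame of nest1 below 0.055 m) or (horizontal distance between handle1 and nest2 below 0.008 m and z of handle1 in the frame of nest2 below 0.055 m) or (horizontal distance between handle1 and nest3 below 0.008 m and z of handle1 in the frame of nest3 below 0.055 m)) and not ((horizontal distance between handle2 and nest1 below 0.008 m and z of handle2 in the frame of nest1 below 0.055 m) or (horizontal distance between handle2 and nest2 below 0.008 m and z of handle2 in the frame of nest2 below 0.055 m) or (horizontal distance between handle2 and nest3 below 0.008 m and z of handle2 in the frame of nest3 below 0.055 m)) and not ((horizontal distance between handle3 and nest1 below 0.008 m and z of handle3 in the frame of nest1 below 0.055 m) or (horizontal distance between handle3 and nest2 below 0.008 m and z of handle3 in the frame of nest2 below 0.055 m) or (horizontal distance between handle3 and nest3 below 0.008 m and z of handle3 in the frame of nest3 below 0.055 m))), for 0.2 s.
At the end, for the whole second after the job is handed in: Ferrules upright in nests (within 6 mm of centre), bar within 0.03 rad of shut, locking pin in its hole with its head within 5 mm of the bar, a handle upright in each ferrule with its shoulder within 5 mm of it, spare handles in the stand, all at rest (all of step 2 and horizontal distance between lock_pin and lock_hole below 0.005 m and z of lock_pin in the frame of lock_hole below -0.044 m and angle between lock_pin's own z axis and vertical below 0.1 rad and ((horizontal distance between handle1 and ferrule1 below 0.005 m and z of handle1 in the frame of ferrule1 between 0.04 and 0.053 m and angle between handle1's own z axis and vertical below 0.12 rad) or (horizontal distance between handle2 and ferrule1 below 0.005 m and z of handle2 in the frame of ferrule1 between 0.04 and 0.053 m and angle between handle2's own z axis and vertical below 0.12 rad) or (horizontal distance between handle3 and ferrule1 below 0.005 m and z of handle3 in the frame of ferrule1 between 0.04 and 0.053 m and angle between handle3's own z axis and vertical below 0.12 rad)) and ((horizontal distance between handle1 and ferrule2 below 0.005 m and z of handle1 in the frame of ferrule2 between 0.04 and 0.053 m and angle between handle1's own z axis and vertical below 0.12 rad) or (horizontal distance between handle2 and ferrule2 below 0.005 m and z of handle2 in the frame of ferrule2 between 0.04 and 0.053 m and angle between handle2's own z axis and vertical below 0.12 rad) or (horizontal distance between handle3 and ferrule2 below 0.005 m and z of handle3 in the frame of ferrule2 between 0.04 and 0.053 m and angle between handle3's own z axis and vertical below 0.12 rad)) and ((horizontal distance between handle1 and ferrule3 below 0.005 m and z of handle1 in the frame of ferrule3 between 0.04 and 0.053 m and angle between handle1's own z axis and vertical below 0.12 rad) or (horizontal distance between handle2 and ferrule3 below 0.005 m and z of handle2 in the frame of ferrule3 between 0.04 and 0.053 m and angle between handle2's own z axis and vertical below 0.12 rad) or (horizontal distance between handle3 and ferrule3 below 0.005 m and z of handle3 in the frame of ferrule3 between 0.04 and 0.053 m and angle between handle3's own z axis and vertical below 0.12 rad)) and (((horizontal distance between handle1 and nest1 below 0.008 m and z of handle1 in the frame of nest1 below 0.055 m) or (horizontal distance between handle1 and nest2 below 0.008 m and z of handle1 in the frame of nest2 below 0.055 m) or (horizontal distance between handle1 and nest3 below 0.008 m and z of handle1 in the frame of nest3 below 0.055 m)) or (z of handle1 in the frame of stand below 0.02 m and y of handle1 in the frame of stand between -0.01 and 0.01 m and angle between handle1's own z axis and vertical below 0.12 rad)) and (((horizontal distance between handle2 and nest1 below 0.008 m and z of handle2 in the frame of nest1 below 0.055 m) or (horizontal distance between handle2 and nest2 below 0.008 m and z of handle2 in the frame of nest2 below 0.055 m) or (horizontal distance between handle2 and nest3 below 0.008 m and z of handle2 in the frame of nest3 below 0.055 m)) or (z of handle2 in the frame of stand below 0.02 m and y of handle2 in the frame of stand between -0.01 and 0.01 m and angle between handle2's own z axis and vertical below 0.12 rad)) and (((horizontal distance between handle3 and nest1 below 0.008 m and z of handle3 in the frame of nest1 below 0.055 m) or (horizontal distance between handle3 and nest2 below 0.008 m and z of handle3 in the frame of nest2 below 0.055 m) or (horizontal distance between handle3 and nest3 below 0.008 m and z of handle3 in the frame of nest3 below 0.055 m)) or (z of handle3 in the frame of stand below 0.02 m and y of handle3 in the frame of stand between -0.01 and 0.01 m and angle between handle3's own z axis and vertical below 0.12 rad)) and linear speed of each of ferrule1, ferrule2, ferrule3, handle1, handle2, handle3, lock_pin below 0.02 m/s); the robot touches nothing.
It fails at once if the thread spool, the glue bottle or the bowl is moved over 40 mm or tipped over (distance of any of thread_spool, glue_bottle, bowl from where it was at the start of the episode above 0.04 m or angle between any of thread_spool, glue_bottle, bowl's own z axis and vertical above 0.5 rad).
Of ferrule1, ferrule2, ferrule3 only 2 to 3 are there at a start; the rules pass over those that are not, and their reading is None.
At some moment in a run one of ferrule1, ferrule2, ferrule3 may be knocked a few centimetres aside while the robot is not near it.
It also fails if it takes over 210 s, if anything falls off the work surface, if the arm or the gripper's body presses on something with over 40 N, if the wrist force passes 120 N, or if a joint passes its speed limit or range.

## Working session

There is one attempt and no reset: what is moved stays moved. The work goes in short steps, Python scripts to look and compute and a tool call to move; the robot and the scene stay as the last step left them, time stands still between calls to the robot, and variables do not carry over. Pictures are saved under pics/ and viewed, at most 18 in all, crops included, and the job is handed in when it is done.

Besides the shell and the picture viewer there is one more tool, called after ">>>" as name(argument=value, ...) on one line, values as JSON. jog_arm: Moves the arm, as the interface text tells. Its arguments: {"type":"object","properties":{"targets":{"type":"array"},"hand":{"type":"number"}},"required":["targets"]}

```bash
ls; mkdir -p pics
cat > h.py <<'E'
import numpy as np,cv2
from rig import arm,imaging,look_for,mark_of
def snap(c,save=None):
    s=imaging.snapshot(c)
    if save: cv2.imwrite('pics/'+save,s['frame'])
    return s
def at(s,px,z):
    K,R,t=map(np.array,(s['intrinsics'],s['R'],s['t']))
    C=-R.T@t; d=R.T@np.linalg.solve(K,[px[0],px[1],1]); return C+d*(z-C[2])/d[2]
def proj(s,X):
    K,R,t=map(np.array,(s['intrinsics'],s['R'],s['t'])); p=K@(R@np.array(X)+t); return p[:2]/p[2]
E
python3 - <<'E'
from h import *
Z=dict(jig=0,stand=0,ferrule1=0,handle1=.01,lock_pin=.029,bar_knob=.12,bar_hole=.093,lock_hole=.082,nest1=.01,nest2=.01,nest3=.01,thread_spool=0,glue_bottle=0,bowl=0)
im=[]
for c in('top','scene'):
    s=snap(c,c+'0.png');im.append(s['frame'])
    print(c,(-np.array(s['R']).T@s['t']).round(3))
    for n,z in Z.items():
        print(n,[(np.round(m['pixel']).astype(int).tolist(),at(s,m['pixel'],z)[:2].round(3).tolist(),round(m['conf'],2)) for m in mark_of(c,n)[:6]])
print(arm.observe(), arm.grasp_offset)
E
```

```text
pics
top [0.337 0.009 1.709]
jig [([292, 206], [0.509, -0.022], 0.92)]
stand [([195, 312], [0.164, 0.298], 0.93), ([131, 252], [0.359, 0.51], 0.86), ([184, 222], [0.457, 0.335], 0.79), ([232, 132], [0.755, 0.178], 0.75)]
ferrule1 [([384, 195], [0.542, -0.323], 0.75)]
handle1 [([188, 237], [0.407, 0.319], 0.54), ([184, 200], [0.528, 0.335], 0.44), ([184, 219], [0.466, 0.333], 0.35)]
lock_pin [([334, 216], [0.472, -0.154], 0.39)]
bar_knob [([244, 166], [0.62, 0.129], 0.77), ([188, 236], [0.405, 0.301], 0.44), ([312, 203], [0.505, -0.079], 0.32)]
bar_hole [([232, 143], [0.698, 0.167], 0.87), ([295, 206], [0.498, -0.029], 0.18)]
lock_hole [([330, 196], [0.53, -0.137], 0.79)]
nest1 [([272, 207], [0.503, 0.046], 0.92), ([309, 205], [0.508, -0.075], 0.69), ([296, 205], [0.511, -0.035], 0.61)]
nest2 [([272, 207], [0.503, 0.046], 0.92), ([309, 205], [0.508, -0.075], 0.69), ([296, 205], [0.511, -0.035], 0.61)]
nest3 [([272, 207], [0.503, 0.046], 0.92), ([309, 205], [0.508, -0.075], 0.69), ([296, 205], [0.511, -0.035], 0.61)]
thread_spool [([387, 150], [0.692, -0.337], 0.69)]
glue_bottle [([348
[... 1292 characters left out ...]
{'time_s': 1.5, 'joint_pos': array([-1.04338304e+00,  3.84720285e-01,  7.89634411e-03, -1.92312604e-06,
       -1.19401027e+00, -2.58613702e-01]), 'joint_velocities': array([-0.00011525, -0.00141058, -0.0007854 ,  0.00113997, -0.00197385,
        0.00096889]), 'tau': array([ 6.28963498e-04, -3.90465295e+01,  1.87619984e+01,  4.22446892e+00,
        1.54324807e-02,  4.79446200e-06]), 'tool_pos': array([ 0.16600958, -0.60252416,  0.2225361 ]), 'tcp_rot': array([ 3.14155557e+00, -7.95945310e-06, -2.87279378e+00]), 'contact_force': array([0.41582319, 0.11753514, 0.1106338 ]), 'moment': array([ 0.0182749 , -0.02882216, -0.00092299]), 'grasp_force': 0.0, 'gripper_width': 0.087022857590986} -0.0187
```

View pics/top0.png

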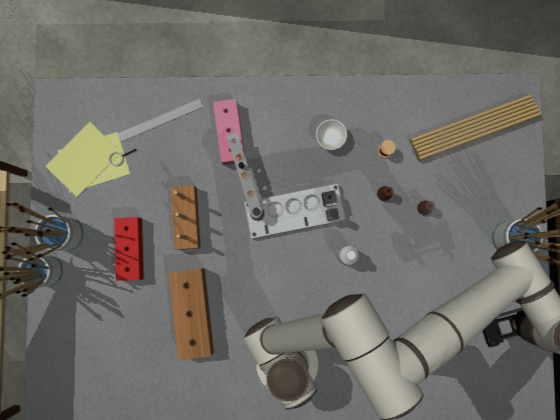

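View pics/scene0.png

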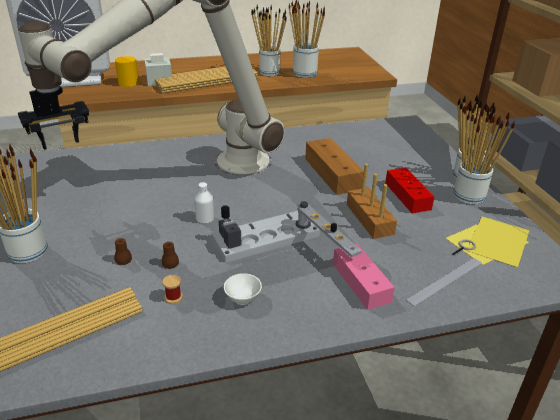

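>>> jog_arm(targets=[0, 0, 0, 0, 0, -5.6, 0, 0, 0, 0, 0, -5.6, 0, 0, 0, 0, 0, -5.6, 0, 0, 0, 0, 0, -5.6, 0, 0, 0, 0, 0, -5.6])

```text
time_s: 1.92
tool_pos: [0.166, -0.6025, 0.2225]
tcp_rot: [3.142, -0.0, -2.379]
contact_force: [-0.3, 0.3, -0.3]
gripper_width: 0.087
grasp_force: 0.0
```

>>> jog_arm(targets=[0, 0, 0, 0, 0, -5.6, 0, 0, 0, 0, 0, -5.6, 0, 0, 0, 0, 0, -5.6, 0, 0, 0, 0, 0, -5.6, 0, 0, 0, 0, 0, -5.6])

```text
time_s: 2.33
tool_pos: [0.166, -0.6025, 0.2226]
tcp_rot: [3.142, -0.0, -1.891]
contact_force: [0.5, -0.7, -0.1]
gripper_width: 0.0868
grasp_force: 0.0
```

>>> jog_arm(targets=[0, 0, 0, 0, 0, -5.6, 0, 0, 0, 0, 0, -5.6, 0, 0, 0, 0, 0, -5.6, 0, 0, 0, 0, 0, -5.6, 0, 0, 0, 0, 0, -5.6])

```text
time_s: 2.75
tool_pos: [0.166, -0.6025, 0.2226]
tcp_rot: [3.142, 0.0, -1.402]
contact_force: [-0.1, -0.2, 0.5]
gripper_width: 0.0865
grasp_force: 0.0
```

```bash
cat >> h.py <<'E'
from scipy.spatial.transform import Rotation as Ro
def pose():
    o=arm.observe(); return np.array(o['tool_pos']),Ro.from_euler('xyz',o['tcp_rot']),o
def go(x,y,z,yaw=None):
    p,R,o=pose(); d=np.array([x,y,z])-p
    dt=R.inv().apply(d)*100
    y0=o['tcp_rot'][2]
    print('from',p.round(4),'yawdeg',round(np.degrees(y0),2),'shift_cm',dt.round(2),'rotz_deg',None if yaw is None else round(-np.degrees((yaw-y0+np.pi)%(2*np.pi)-np.pi),2))
E
python3 - <<'E'
from h import *
s=snap('wrist'); p,R,o=pose()
C=-np.array(s['R']).T@s['t']
print(o['joint_pos'],p,o['tcp_rot'],'cam in tool',R.inv().apply(C-p),'cam rot in tool\n',(np.array(s['R'])@R.as_matrix()).round(3)); print(s['intrinsics'])
go(.46,-.35,.30)
E
```

```text
[-1.04335355e+00  3.84672847e-01  7.92067869e-03  6.95088023e-06
 -1.19400663e+00  1.21545140e+00] [ 0.16603016 -0.60252911  0.22257563] [-3.14158566e+00 -3.74287626e-05 -1.39869592e+00] cam in tool [ 0.07137999  0.00083752 -0.16299722] cam rot in tool
 [[-0.003  1.     0.   ]
 [-0.966 -0.003 -0.257]
 [-0.257 -0.001  0.966]]
[[321.91725695   0.         280.71496019]
 [  0.         321.91725695 209.76133375]
 [  0.           0.           1.        ]]
from [ 0.166  -0.6025  0.2226] yawdeg -80.14 shift_cm [-19.85 -33.29  -7.74] rotz_deg None
```

>>> jog_arm(targets=[-1.95, -2.45, -0.5, 0, 0, 0, -1.95, -2.45, -0.5, 0, 0, 0, -1.95, -2.45, -0.5, 0, 0, 0, -1.95, -2.45, -0.5, 0, 0, 0, -1.95, -2.45, -0.5, 0, 0, 0])

```text
time_s: 3.22
tool_pos: [0.2716, -0.4852, 0.2478]
tcp_rot: [-3.142, -0.0, -1.409]
contact_force: [0.4, -0.5, 0.9]
gripper_width: 0.0868
grasp_force: 0.0
```

>>> jog_arm(targets=[-1.95, -2.45, -0.5, 0, 0, 0, -1.95, -2.45, -0.5, 0, 0, 0, -1.95, -2.45, -0.5, 0, 0, 0, -1.95, -2.45, -0.5, 0, 0, 0, -1.95, -2.45, -0.5, 0, 0, 0])

```text
time_s: 3.63
tool_pos: [0.3767, -0.3688, 0.2731]
tcp_rot: [-3.141, -0.0, -1.409]
contact_force: [1.1, 0.2, -1.0]
gripper_width: 0.0869
grasp_force: 0.0
```

>>> jog_arm(targets=[-1.95, -2.45, -0.5, 0, 0, 0, -1.95, -2.45, -0.5, 0, 0, 0, -1.95, -2.45, -0.5, 0, 0, 0, -1.95, -2.45, -0.5, 0, 0, 0, -1.95, -2.45, -0.5, 0, 0, 0])

```text
time_s: 4.05
tool_pos: [0.4816, -0.2526, 0.2981]
tcp_rot: [-3.141, -0.0, -1.409]
contact_force: [-0.6, 0.2, 0.0]
gripper_width: 0.0869
grasp_force: 0.0
```

Run:
```python
from h import *
s=snap('wrist','w1.png'); p,R,o=pose();print(p,o['tcp_rot'])
Z=dict(jig=0,ferrule1=0,lock_pin=.029,bar_knob=.12,bar_hole=.093,lock_hole=.082,nest1=.01)
for n,z in Z.items():
    print(n,[(np.round(m['pixel']).astype(int).tolist(),at(s,m['pixel'],z)[:2].round(4).tolist(),round(m['conf'],2)) for m in mark_of('wrist',n)[:6]])
```

```text
[ 0.48535641 -0.25013434  0.29877605] [-3.13750563e+00 -1.02529348e-03 -1.40481180e+00]
jig [([246, 313], [0.5005, -0.0227], 0.6)]
ferrule1 [([244, 119], [0.5443, -0.321], 0.76), ([292, 20], [0.4993, -0.4531], 0.71), ([241, 279], [0.5164, -0.0807], 0.52)]
lock_pin [([272, 251], [0.4761, -0.1471], 0.41)]
bar_knob []
bar_hole []
lock_hole [([230, 266], [0.5285, -0.1392], 0.73)]
nest1 [([248, 349], [0.4885, 0.037], 0.85), ([244, 314], [0.5032, -0.026], 0.7), ([244, 280], [0.512, -0.0857], 0.59)]
```

View pics/w1.png

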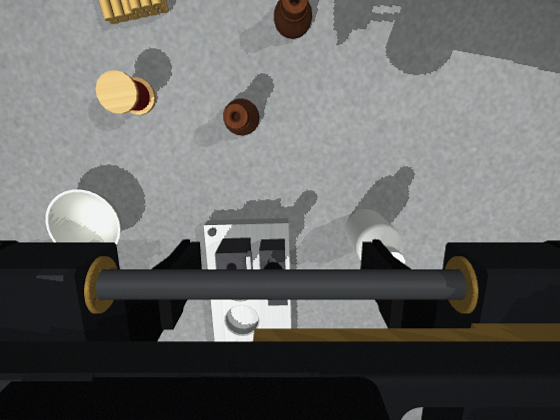

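>>> jog_arm(targets=[-2.6, -0.6, -0.5, 0, 0, 0, -2.6, -0.6, -0.5, 0, 0, 0, -2.6, -0.6, -0.5, 0, 0, 0, -2.6, -0.6, -0.5, 0, 0, 0, -2.6, -0.6, -0.5, 0, 0, 0])

```text
time_s: 4.87
tool_pos: [0.4885, -0.1206, 0.3228]
tcp_rot: [-3.142, -0.0, -1.409]
contact_force: [-0.4, -0.0, -0.1]
gripper_width: 0.0874
grasp_force: 0.0
```

>>> jog_arm(targets=[-2.9, -0.6, -0.5, 0, 0, 0, -2.9, -0.6, -0.5, 0, 0, 0, -2.9, -0.6, -0.5, 0, 0, 0, -2.9, -0.6, -0.5, 0, 0, 0, 0, 0, 0, 0, 0, 0])

```text
time_s: 5.28
tool_pos: [0.4943, 0.0002, 0.3436]
tcp_rot: [-3.139, 0.001, -1.404]
contact_force: [-0.2, -0.8, 0.6]
gripper_width: 0.0864
grasp_force: 0.0
```

Run:
```python
from h import *
import time
imaging.snapshot('wrist')
s=snap('wrist','w2.png'); p,R,o=pose();print(p,o['tcp_rot'])
Z=dict(jig=0,ferrule1=0,lock_pin=.029,bar_knob=.12,bar_hole=.093,lock_hole=.082,nest1=.01,stand=0,handle1=.01)
for n,z in Z.items():
    print(n,[(np.round(m['pixel']).astype(int).tolist(),at(s,m['pixel'],z)[:2].round(4).tolist(),round(m['conf'],2)) for m in mark_of('wrist',n)[:6]])
cv2.imwrite('pics/w2b.png',cv2.resize(s['frame'][0:260,100:460],None,fx=2.2,fy=2.2,interpolation=cv2.INTER_CUBIC))
np.save('s2.npy',s,allow_pickle=True)
```

```text
[ 0.49368492 -0.00232149  0.3427012 ] [-3.14141381e+00 -2.45542340e-05 -1.40615987e+00]
jig []
ferrule1 []
lock_pin [([276, 112], [0.5147, -0.0863], 0.71), ([310, 70], [0.4771, -0.1486], 0.57)]
bar_knob [([163, 272], [0.6265, 0.1387], 0.59), ([111, 271], [0.6939, 0.148], 0.19)]
bar_hole [([110, 270], [0.7088, 0.1632], 0.92)]
lock_hole [([273, 64], [0.5265, -0.1397], 0.94), ([130, 40], [0.6987, -0.1382], 0.64)]
nest1 [([278, 194], [0.492, 0.0344], 0.98), ([274, 157], [0.5076, -0.0218], 0.89), ([278, 113], [0.5121, -0.0861], 0.74)]
stand [([113, 258], [0.7506, 0.1918], 0.8), ([110, 271], [0.7545, 0.2168], 0.73)]
handle1 [([312, 72], [0.4725, -0.1495], 0.7)]
```

View pics/w2b.png

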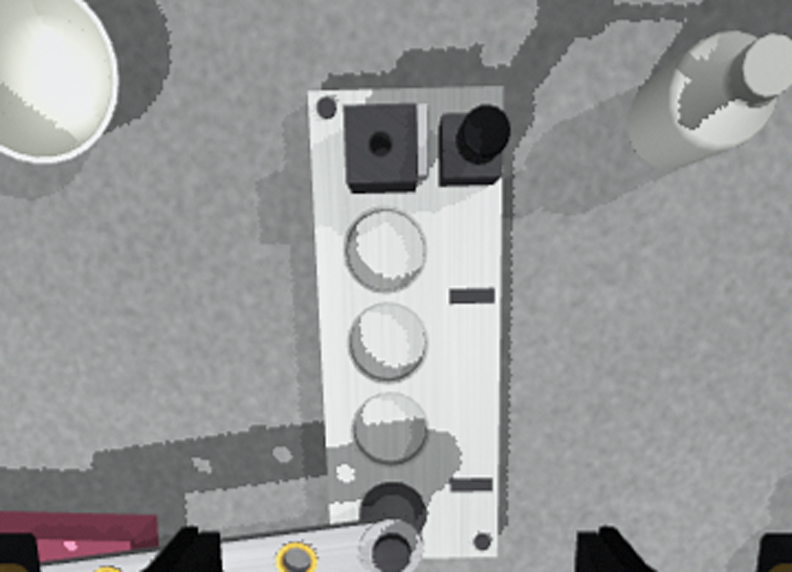

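```bash
cat > fit.py <<'E'
from h import *
from scipy.optimize import least_squares
s=np.load('s2.npy',allow_pickle=True).item()
P=[((386,250),(0,-.06,.026)),((388,342),(0,0,.026)),((390,428.5),(0,.06,.026)),((380.5,144.5),(0,-.115,.082)),((308,91),(.045,-.155,.026)),((503,87),(-.075,-.155,.026)),((497,556),(-.075,.155,.026)),((391,550),(0,.12,.107))]
px=np.array([p for p,_ in P])/2.2+[100,0]-.27; L=np.array([l for _,l in P])
def W(q): c,n=np.cos(q[2]),np.sin(q[2]); return np.c_[q[0]+c*L[:,0]-n*L[:,1],q[1]+n*L[:,0]+c*L[:,1],L[:,2]]
f=lambda q:(np.array([proj(s,X) for X in W(q)])-px).ravel()
r=least_squares(f,[.5,-.02,.17],loss='soft_l1'); print(r.x.round(4)); print(f(r.x).reshape(-1,2).round(1).tolist())
E
python3 fit.py
python3 - <<'E'
from h import *
go(.544,-.321,.25)
E
```

```text
[ 0.5049 -0.026   0.1887]
[[-0.3, -0.1], [-0.1, 0.4], [0.1, 0.8], [0.1, -0.8], [0.0, -0.2], [0.1, -0.7], [-0.1, -0.1], [0.0, 2.7]]
from [ 0.4939 -0.003   0.3425] yawdeg -80.66 shift_cm [32.19  0.21  9.25] rotz_deg None
```

>>> jog_arm(targets=[3.3, 0, 1.2, 0, 0, -1.5, 3.3, 0, 1.2, 0, 0, 0, 3.3, 0, 1.2, 0, 0, 0, 3.3, 0, 1.2, 0, 0, 0, 3.3, 0, 1.2, 0, 0, 0])

```text
time_s: 6.25
tool_pos: [0.5243, -0.1663, 0.2821]
tcp_rot: [-3.141, -0.0, -1.38]
contact_force: [0.4, 0.3, -0.5]
gripper_width: 0.0867
grasp_force: 0.0
```

>>> jog_arm(targets=[3.3, 0, 1.2, 0, 0, 0, 3.3, 0, 1.2, 0, 0, 0, 3.3, 0, 1.2, 0, 0, 0, 0, 0, 0, 0, 0, 0, 0, 0, 0, 0, 0, 0])

```text
time_s: 6.67
tool_pos: [0.5423, -0.2634, 0.2447]
tcp_rot: [3.138, 0.001, -1.384]
contact_force: [-0.4, 0.5, 0.2]
gripper_width: 0.087
grasp_force: 0.0
```

Run:
```python
from h import *
imaging.snapshot('wrist')
s=snap('wrist','w3.png'); p,R,o=pose();print(p,o['tcp_rot'])
for n,z in dict(ferrule1=0).items():
    print(n,[(np.round(m['pixel']).astype(int).tolist(),at(s,m['pixel'],z)[:2].round(4).tolist(),round(m['conf'],2)) for m in mark_of('wrist',n)[:6]])
    print(look_for('wrist',n))
np.save('s3.npy',s,allow_pickle=True)
cv2.imwrite('pics/w3b.png',cv2.resize(s['frame'][0:240,200:440],None,fx=2.4,fy=2.4,interpolation=cv2.INTER_CUBIC))
```

```text
[ 0.54297028 -0.2617648   0.2467404 ] [-3.14145166e+00 -1.06925201e-04 -1.38071334e+00]
ferrule1 [([283, 135], [0.5501, -0.3198], 0.94), ([352, 27], [0.4954, -0.453], 0.9)]
[{'bbox': [268.7, 114.1, 307.7, 153.5], 'conf': 0.83}, {'bbox': [332.0, 0.8, 382.7, 49.1], 'conf': 0.68}]
```

View pics/w3b.png

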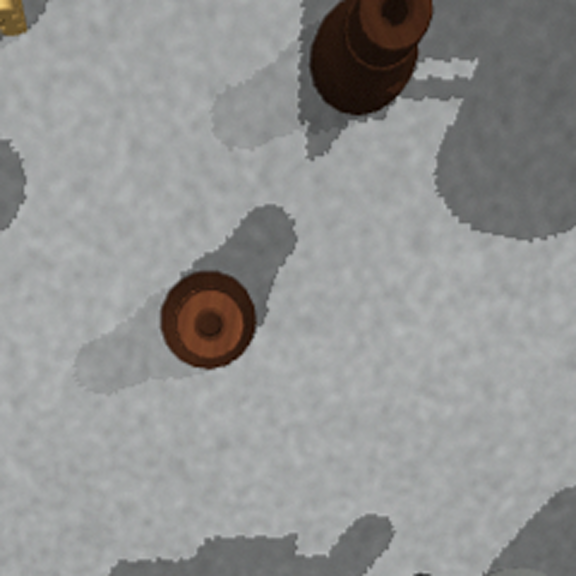

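Run:
```python
from h import *
s=np.load('s3.npy',allow_pickle=True).item()
for c,z in(((209,321.5),.07),((209,320),.012),((397,10),.07)):
    print(at(s,np.array(c)/2.4+[200,0]-.3,z).round(4))
X=at(s,np.array((209,321.5))/2.4+[200,0]-.3,.07)
go(X[0],X[1],.044)
```

```text
[ 0.5474 -0.3244  0.07  ]
[ 0.5461 -0.3237  0.012 ]
[ 0.4984 -0.4535  0.07  ]
from [ 0.5432 -0.261   0.2476] yawdeg -79.02 shift_cm [ 6.29  0.83 20.36] rotz_deg None
```

>>> jog_arm(targets=[2.1, 0.28, 0, 0, 0, 0, 2.1, 0.28, 0, 0, 0, 0, 2.1, 0.28, 3, 0, 0, 0, 0, 0, 3, 0, 0, 0, 0, 0, 3, 0, 0, 0])

```text
time_s: 7.28
tool_pos: [0.5473, -0.3252, 0.157]
tcp_rot: [-3.138, -0.001, -1.38]
contact_force: [0.1, -0.0, 0.2]
gripper_width: 0.0868
grasp_force: 0.0
```

>>> jog_arm(targets=[0, 0, 3, 0, 0, 0, 0, 0, 3, 0, 0, 0, 0, 0, 3, 0, 0, 0, 0, 0, 2.3, 0, 0, 0, 0, 0, 0, 0, 0, 0])

```text
time_s: 7.7
tool_pos: [0.5437, -0.3227, 0.0391]
tcp_rot: [3.134, 0.005, -1.38]
contact_force: [-0.5, 0.3, -0.4]
gripper_width: 0.0872
grasp_force: 0.0
```

>>> jog_arm(targets=[0, 0, 0, 0, 0, 0, 0, 0, 0, 0, 0, 0, 0, 0, 0, 0, 0, 0, 0, 0, 0, 0, 0, 0, 0, 0, 0, 0, 0, 0], hand=0.2)

```text
time_s: 8.12
tool_pos: [0.5475, -0.3255, 0.0453]
tcp_rot: [-3.139, -0.001, -1.38]
contact_force: [0.0, -0.1, 0.8]
gripper_width: 0.0614
grasp_force: 0.0
```

>>> jog_arm(targets=[0, 0, 0, 0, 0, 0, 0, 0, 0, 0, 0, 0, 0, 0, 0, 0, 0, 0, 0, 0, 0, 0, 0, 0, 0, 0, 0, 0, 0, 0])

```text
time_s: 8.53
tool_pos: [0.5467, -0.3253, 0.0435]
tcp_rot: [-3.141, -0.0, -1.381]
contact_force: [-0.3, -1.1, 0.1]
gripper_width: 0.0301
grasp_force: 29.8
```

>>> jog_arm(targets=[0, 0, -1.6, 0, 0, 0, 0, 0, -3, 0, 0, 0, 0, 0, -3, 0, 0, 0, 0, 0, -3, 0, 0, 0, 0, 0, -3, 0, 0, 0])

```text
time_s: 8.95
tool_pos: [0.5462, -0.3251, 0.1805]
tcp_rot: [3.141, 0.001, -1.381]
contact_force: [1.0, -0.1, -1.0]
gripper_width: 0.0294
grasp_force: 29.8
```

>>> jog_arm(targets=[-2.0, -0.15, 0, 0, 0, 0, -3, -0.2, 0, 0, 0, 0, -3, -0.2, 0, 0, 0, 0, -3, -0.2, 0, 0, 0, 0, -3, -0.2, 0, 0, 0, 0])

```text
time_s: 9.37
tool_pos: [0.5287, -0.1848, 0.1792]
tcp_rot: [3.141, 0.0, -1.381]
contact_force: [0.4, -0.1, -0.7]
gripper_width: 0.0297
grasp_force: 29.8
```

>>> jog_arm(targets=[-3, -0.2, 0, 0, 0, 0, -3, -0.2, 0, 0, 0, 0, -2, -0.15, 0, 0, 0, 0, -1.5, 0, 0, 0, 0, 0, -0.7, 0, 0, 0, 0, 0])

```text
time_s: 9.78
tool_pos: [0.515, -0.0831, 0.1795]
tcp_rot: [3.141, 0.0, -1.379]
contact_force: [0.1, -0.7, -1.3]
gripper_width: 0.0298
grasp_force: 29.8
```

>>> jog_arm(targets=[0, 0, 0, 0, 0, 0, 0, 0, 0, 0, 0, 0, 0, 0, 0, 0, 0, 0, 0, 0, 0, 0, 0, 0, 0, 0, 0, 0, 0, 0])

```text
time_s: 10.2
tool_pos: [0.5156, -0.0856, 0.1794]
tcp_rot: [3.141, -0.0, -1.382]
contact_force: [-0.2, -0.2, -0.9]
gripper_width: 0.0295
grasp_force: 29.8
```

Run:
```python
from h import *
go(.5162,-.0849,.054,-1.3821)
s=snap('wrist','w4.png'); np.save('s4.npy',s,allow_pickle=True)
cv2.imwrite('pics/w4b.png',cv2.resize(s['frame'][0:400,130:430],None,fx=2,fy=1.5,interpolation=cv2.INTER_CUBIC))
print([(x['pixel'],at(s,x['pixel'],.01).round(4)) for x in mark_of('wrist','nest1')])
```

```text
from [ 0.5156 -0.0856  0.1794] yawdeg -79.18 shift_cm [-0.06 -0.07 12.54] rotz_deg 0.01
[]
```

View pics/w4b.png

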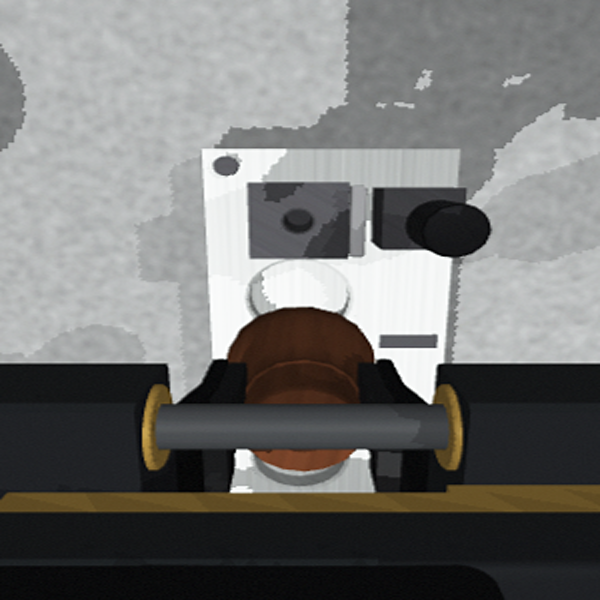

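Run:
```python
from h import *
s=np.load('s4.npy',allow_pickle=True).item()
c,n=np.cos(.1887),np.sin(.1887)
for px,l in(((297,220),(0,-.115,.082)),((202,149),(.045,-.155,.026)),((461,150),(-.075,-.155,.026)),((247,183),(.02,-.135,.082)),((350,183),(-.02,-.135,.082)),((350,258),(-.02,-.095,.082))):
    X=at(s,[px[0]/2+130-.25,px[1]/1.5-.17],l[2])[:2]
    E=np.array([.5049+c*l[0]-n*l[1],-.026+n*l[0]+c*l[1]]); print(X.round(4),E.round(4),((X-E)*1000).round(1))
```

```text
[ 0.5271 -0.1385] [ 0.5265 -0.139 ] [0.6 0.5]
[ 0.5783 -0.169 ] [ 0.5782 -0.1698] [0.2 0.8]
[ 0.4597 -0.1911] [ 0.4603 -0.1923] [-0.6  1.2]
[ 0.5498 -0.1534] [ 0.5499 -0.1549] [-0.1  1.5]
[ 0.5103 -0.1609] [ 0.5106 -0.1624] [-0.3  1.4]
[ 0.5022 -0.1226] [ 0.5031 -0.1231] [-0.9  0.4]
```

>>> jog_arm(targets=[-0.1, -0.05, 2, 0, 0, 0, 0, 0, 2.5, 0, 0, 0, 0, 0, 2.5, 0, 0, 0, 0, 0, 1.5, 0, 0, 0, 0, 0, 1, 0, 0, 0])

```text
time_s: 10.72
tool_pos: [0.5148, -0.0841, 0.0826]
tcp_rot: [3.138, 0.0, -1.381]
contact_force: [-0.2, 0.5, -1.2]
gripper_width: 0.0296
grasp_force: 29.8
```

>>> jog_arm(targets=[0, 0, 0.7, 0, 0, 0, 0, 0, 0.7, 0, 0, 0, 0, 0, 0.6, 0, 0, 0, 0, 0, 0.6, 0, 0, 0, 0, 0, 0.3, 0, 0, 0])

```text
time_s: 11.13
tool_pos: [0.5165, -0.084, 0.0556]
tcp_rot: [-3.14, -0.001, -1.38]
contact_force: [-0.6, -3.0, 0.8]
gripper_width: 0.0297
grasp_force: 29.8
```

>>> jog_arm(targets=[0, 0, 0, 0, 0, 0, 0, 0, 0, 0, 0, 0, 0, 0, 0, 0, 0, 0, 0, 0, 0, 0, 0, 0, 0, 0, 0, 0, 0, 0])

```text
time_s: 11.55
tool_pos: [0.5161, -0.0837, 0.0557]
tcp_rot: [-3.141, -0.0, -1.38]
contact_force: [1.3, -2.3, -2.6]
gripper_width: 0.0298
grasp_force: 29.8
```

>>> jog_arm(targets=[0.08, 0, 0, 0, 0, 0, 0, 0, 0.1, 0, 0, 0, 0, 0, 0.1, 0, 0, 0, 0, 0, 0, 0, 0, 0, 0, 0, 0, 0, 0, 0])

```text
time_s: 11.97
tool_pos: [0.516, -0.0844, 0.0536]
tcp_rot: [-3.142, 0.0, -1.381]
contact_force: [0.6, -1.2, -0.4]
gripper_width: 0.0293
grasp_force: 29.9
```

>>> jog_arm(targets=[0, 0, 0.05, 0, 0, 0, 0, 0, 0.05, 0, 0, 0, 0, 0, 0, 0, 0, 0, 0, 0, 0, 0, 0, 0, 0, 0, 0, 0, 0, 0])

```text
time_s: 12.38
tool_pos: [0.5163, -0.0846, 0.0533]
tcp_rot: [-3.141, -0.0, -1.38]
contact_force: [-0.9, -0.9, 5.4]
gripper_width: 0.0299
grasp_force: 29.9
```

>>> jog_arm(targets=[0, 0, 0, 0, 0, 0, 0, 0, 0, 0, 0, 0, 0, 0, 0, 0, 0, 0, 0, 0, 0, 0, 0, 0, 0, 0, -1, 0, 0, 0], hand=1)

```text
time_s: 12.8
tool_pos: [0.5143, -0.0845, 0.0609]
tcp_rot: [3.137, 0.001, -1.381]
contact_force: [0.4, 0.7, -0.1]
gripper_width: 0.0554
grasp_force: 0.0
```

>>> jog_arm(targets=[0, 0, -2, 0, 0, 0, 0, 0, -3.5, 0, 0, 0, 0, 0, -3.5, 0, 0, 0, 0, 0, -3.5, 0, 0, 0, 0, 0, -3.5, 0, 0, 0])

```text
time_s: 13.22
tool_pos: [0.5156, -0.0845, 0.225]
tcp_rot: [-3.141, 0.0, -1.38]
contact_force: [0.8, -0.6, -0.4]
gripper_width: 0.0846
grasp_force: 0.0
```

>>> jog_arm(targets=[3.2, 0.9, 0, 0, 0, 0, 3.2, 0.9, 0, 0, 0, 0, 3.2, 0.9, 0, 0, 0, 0, 3.2, 0.9, 0, 0, 0, 0, 3.2, 0.9, 0, 0, 0, 0])

```text
time_s: 13.63
tool_pos: [0.5017, -0.2514, 0.2235]
tcp_rot: [-3.141, -0.0, -1.38]
contact_force: [0.8, -0.3, 1.1]
gripper_width: 0.0867
grasp_force: 0.0
```

>>> jog_arm(targets=[3.2, 0.9, 0, 0, 0, 0, 3.2, 0.9, 0, 0, 0, 0, 3.2, 0.9, 0, 0, 0, 0, 2.8, 0.9, 0, 0, 0, 0, 1.6, 0.6, 0, 0, 0, 0])

```text
time_s: 14.05
tool_pos: [0.4866, -0.3982, 0.2228]
tcp_rot: [3.141, -0.0, -1.383]
contact_force: [0.5, 0.9, -0.2]
gripper_width: 0.087
grasp_force: 0.0
```

>>> jog_arm(targets=[0, 0, 0, 0, 0, 0, 0, 0, 0, 0, 0, 0, 0, 0, 0, 0, 0, 0, 0, 0, 0, 0, 0, 0, 0, 0, 0, 0, 0, 0])

```text
time_s: 14.47
tool_pos: [0.4877, -0.3945, 0.223]
tcp_rot: [-3.141, -0.0, -1.379]
contact_force: [-0.9, -0.2, 0.7]
gripper_width: 0.0872
grasp_force: 0.0
```

```bash
cat >> h.py <<'E'
def ferr(s,guess,r0=.015,z=.07):
    "neck ring centre near guess: refine by centroid of the top face (brighter brown) "
    p=proj(s,[guess[0],guess[1],z]); f=s['frame'].astype(float)
    m=((f[...,2]-f[...,0]>30)&(f[...,2]>75)).astype(np.uint8)
    n,l,st,c=cv2.connectedComponentsWithStats(m)
    i=1+np.argmin(np.linalg.norm(c[1:]-p,axis=1)+1e3*(st[1:,4]<80))
    return c[i],st[i].tolist(),at(s,c[i],z).round(4)
E
python3 - <<'E'
from h import *
s=snap('wrist','w5.png'); np.save('s5.npy',s,allow_pickle=True)
r=[(x['pixel'],x['conf'],at(s,x['pixel'],0).round(4)) for x in mark_of('wrist','ferrule1')];print(r)
q=ferr(s,(.4984,-.4535));print(q)
go(q[2][0],q[2][1],.0435)
cv2.imwrite('pics/w5b.png',cv2.resize(s['frame'][0:240,180:420],None,fx=2,fy=2,interpolation=cv2.INTER_CUBIC))
E
```

```text
[([281.9, 133.0], 0.63, array([ 0.4975, -0.455 ,  0.    ]))]
(array([280.08131488, 136.01730104]), [266, 122, 29, 30, 578], array([ 0.4993, -0.4537,  0.07  ]))
from [ 0.4877 -0.3947  0.2229] yawdeg -79.02 shift_cm [ 6.010e+00 -1.000e-02  1.794e+01] rotz_deg None
```

View pics/w5b.png

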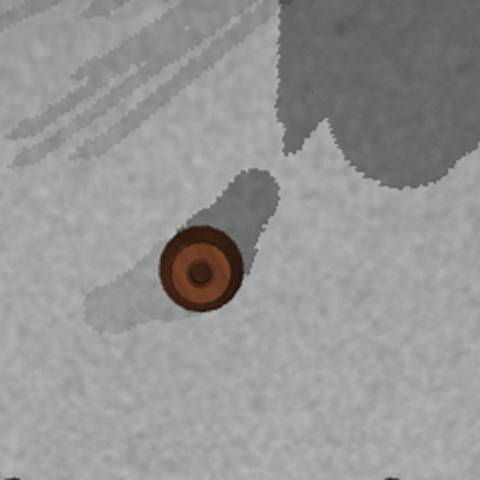

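>>> jog_arm(targets=[2, 0, 1, 0, 0, 0, 2, 0, 2, 0, 0, 0, 1.4, 0, 3, 0, 0, 0, 0.6, 0, 3, 0, 0, 0, 0, 0, 3, 0, 0, 0])

```text
time_s: 14.98
tool_pos: [0.4991, -0.4554, 0.1014]
tcp_rot: [-3.141, -0.001, -1.381]
contact_force: [0.4, -0.1, 0.1]
gripper_width: 0.0869
grasp_force: 0.0
```

>>> jog_arm(targets=[0, 0, 2.5, 0, 0, 0, 0, 0, 1.7, 0, 0, 0, 0, 0, 1, 0, 0, 0, 0, 0, 0.7, 0, 0, 0, 0, 0, 0, 0, 0, 0], hand=0.5)

```text
time_s: 15.4
tool_pos: [0.4985, -0.4539, 0.0425]
tcp_rot: [3.14, 0.001, -1.38]
contact_force: [-0.6, -0.3, 1.1]
gripper_width: 0.0613
grasp_force: 0.0
```

>>> jog_arm(targets=[0, 0, 0, 0, 0, 0, 0, 0, 0, 0, 0, 0, 0, 0, 0, 0, 0, 0, 0, 0, 0, 0, 0, 0, 0, 0, 0, 0, 0, 0], hand=0.2)

```text
time_s: 15.82
tool_pos: [0.4992, -0.4547, 0.0445]
tcp_rot: [-3.14, -0.001, -1.38]
contact_force: [-0.4, 0.4, 1.6]
gripper_width: 0.0296
grasp_force: 30.1
```

>>> jog_arm(targets=[0, 0, 0, 0, 0, 0, 0, 0, 0, 0, 0, 0, 0, 0, 0, 0, 0, 0, 0, 0, 0, 0, 0, 0, 0, 0, 0, 0, 0, 0])

```text
time_s: 16.23
tool_pos: [0.4993, -0.4548, 0.0445]
tcp_rot: [-3.14, -0.001, -1.38]
contact_force: [1.0, 0.9, 5.2]
gripper_width: 0.0294
grasp_force: 30.1
```

Run:
```python
from h import *
go(.5048,-.0258,.18)
s=snap('top'); print([(x['pixel'],x['conf'],at(s,x['pixel'],0.01).round(3)) for x in mark_of('top','ferrule1')])
```

```text
from [ 0.4993 -0.4548  0.0445] yawdeg -79.08 shift_cm [-42.    -8.68 -13.6 ] rotz_deg None
[([424.0, 207.3], 0.65, array([ 0.5 , -0.45,  0.01]))]
```

>>> jog_arm(targets=[0, 0, -1.6, 0, 0, 0, 0, 0, -3, 0, 0, 0, 0, 0, -3, 0, 0, 0, 0, 0, -3, 0, 0, 0, 0, 0, -3, 0, 0, 0])

```text
time_s: 16.75
tool_pos: [0.4978, -0.4539, 0.1794]
tcp_rot: [3.14, 0.002, -1.381]
contact_force: [0.5, -0.2, -0.2]
gripper_width: 0.0299
grasp_force: 30.1
```

>>> jog_arm(targets=[-2, -0.4, 0, 0, 0, 0, -3.2, -0.66, 0, 0, 0, 0, -3.2, -0.66, 0, 0, 0, 0, -3.2, -0.66, 0, 0, 0, 0, -3.2, -0.66, 0, 0, 0, 0])

```text
time_s: 17.17
tool_pos: [0.4994, -0.3017, 0.1782]
tcp_rot: [3.14, 0.002, -1.382]
contact_force: [0.3, 0.9, -0.2]
gripper_width: 0.0298
grasp_force: 30.1
```

>>> jog_arm(targets=[-3.2, -0.66, 0, 0, 0, 0, -3.2, -0.66, 0, 0, 0, 0, -3.2, -0.66, 0, 0, 0, 0, -3.2, -0.66, 0, 0, 0, 0, -3.2, -0.66, 0, 0, 0, 0])

```text
time_s: 17.58
tool_pos: [0.5015, -0.1384, 0.1785]
tcp_rot: [3.139, 0.001, -1.381]
contact_force: [0.9, 0.5, -0.9]
gripper_width: 0.0301
grasp_force: 30.1
```

>>> jog_arm(targets=[-3.2, -0.66, 0, 0, 0, 0, -3.2, -0.66, 0, 0, 0, 0, -2.4, -0.5, 0, 0, 0, 0, -1.6, -0.4, 0, 0, 0, 0, -0.8, -0.12, 0, 0, 0, 0])

```text
time_s: 18.0
tool_pos: [0.5038, -0.0238, 0.1787]
tcp_rot: [3.14, 0.001, -1.379]
contact_force: [0.1, -0.3, -1.3]
gripper_width: 0.03
grasp_force: 30.1
```

>>> jog_arm(targets=[0, 0, 0, 0, 0, 0, 0, 0, 0, 0, 0, 0, 0, 0, 0, 0, 0, 0, 0, 0, 0, 0, 0, 0, 0, 0, 0, 0, 0, 0])

```text
time_s: 18.42
tool_pos: [0.5044, -0.0266, 0.1794]
tcp_rot: [3.141, -0.0, -1.382]
contact_force: [-0.1, 0.6, -1.5]
gripper_width: 0.0296
grasp_force: 30.1
```

Run:
```python
from h import *
go(.5048,-.026,.0545)
s=snap('wrist'); print(ferr(s,(.516,-.085),z=.08)); cv2.imwrite('pics/w6.png',s['frame'])
```

```text
from [ 0.5044 -0.0266  0.1794] yawdeg -79.19 shift_cm [-0.05 -0.06 12.49] rotz_deg None
(array([278.21710526, 142.39144737]), [258, 124, 40, 37, 912], array([ 0.5165, -0.0824,  0.08  ]))
```

>>> jog_arm(targets=[-0.05, -0.06, 2, 0, 0, 0, 0, 0, 2.5, 0, 0, 0, 0, 0, 2.5, 0, 0, 0, 0, 0, 1.5, 0, 0, 0, 0, 0, 1, 0, 0, 0])

```text
time_s: 18.88
tool_pos: [0.5038, -0.0258, 0.0825]
tcp_rot: [3.138, 0.0, -1.382]
contact_force: [-0.6, 0.0, -1.6]
gripper_width: 0.0296
grasp_force: 30.1
```

>>> jog_arm(targets=[0, 0, 0.7, 0, 0, 0, 0, 0, 0.7, 0, 0, 0, 0, 0, 0.6, 0, 0, 0, 0, 0, 0.5, 0, 0, 0, 0, 0, 0.3, 0, 0, 0])

```text
time_s: 19.3
tool_pos: [0.5051, -0.0251, 0.0563]
tcp_rot: [-3.141, -0.0, -1.381]
contact_force: [0.1, 0.1, -0.7]
gripper_width: 0.0294
grasp_force: 30.1
```

>>> jog_arm(targets=[0, 0, 0.1, 0, 0, 0, 0, 0, 0, 0, 0, 0, 0, 0, 0, 0, 0, 0, 0, 0, 0, 0, 0, 0, 0, 0, 0, 0, 0, 0])

```text
time_s: 19.72
tool_pos: [0.5051, -0.025, 0.0558]
tcp_rot: [-3.141, -0.0, -1.38]
contact_force: [0.5, -1.2, -0.5]
gripper_width: 0.0296
grasp_force: 30.1
```

>>> jog_arm(targets=[0.06, 0, 0, 0, 0, 0, 0, 0, 0.1, 0, 0, 0, 0, 0, 0.1, 0, 0, 0, 0, 0, 0, 0, 0, 0, 0, 0, 0, 0, 0, 0])

```text
time_s: 20.13
tool_pos: [0.5056, -0.0255, 0.0544]
tcp_rot: [-3.141, -0.0, -1.38]
contact_force: [-1.6, 0.8, 5.1]
gripper_width: 0.0294
grasp_force: 30.1
```

>>> jog_arm(targets=[0, 0, 0.03, 0, 0, 0, 0, 0, 0, 0, 0, 0, 0, 0, 0, 0, 0, 0, 0, 0, 0, 0, 0, 0, 0, 0, 0, 0, 0, 0])

```text
time_s: 20.55
tool_pos: [0.5057, -0.0255, 0.0543]
tcp_rot: [-3.14, -0.0, -1.38]
contact_force: [-0.7, 0.4, 8.0]
gripper_width: 0.0297
grasp_force: 30.1
```

>>> jog_arm(targets=[0, 0, 0, 0, 0, 0, 0, 0, 0, 0, 0, 0, 0, 0, 0, 0, 0, 0, 0, 0, 0, 0, 0, 0, 0, 0, -1, 0, 0, 0], hand=1)

```text
time_s: 20.97
tool_pos: [0.5035, -0.0259, 0.0615]
tcp_rot: [3.137, 0.0, -1.381]
contact_force: [-0.9, -0.3, 0.3]
gripper_width: 0.0554
grasp_force: 0.0
```

>>> jog_arm(targets=[0, 0, -2, 0, 0, 0, 0, 0, -3.5, 0, 0, 0, 0, 0, -3.5, 0, 0, 0, 0, 0, -3.5, 0, 0, 0, 0, 0, -3.5, 0, 0, 0])

```text
time_s: 21.38
tool_pos: [0.5046, -0.0257, 0.2247]
tcp_rot: [3.141, 0.0, -1.381]
contact_force: [0.7, 0.7, -0.4]
gripper_width: 0.0841
grasp_force: 0.0
```

>>> jog_arm(targets=[-3, -2.5, 0, 0, 0, 0, -3, -2.5, 0, 0, 0, 0, -3, -2.5, 0, 0, 0, 0, -3, -2.5, 0, 0, 0, 0, -3, -2.5, 0, 0, 0, 0])

```text
time_s: 21.8
tool_pos: [0.5999, 0.1469, 0.223]
tcp_rot: [3.141, 0.0, -1.381]
contact_force: [1.1, -0.6, 1.2]
gripper_width: 0.0867
grasp_force: 0.0
```

>>> jog_arm(targets=[-2, -1.6, 0, 0, 0, 0, -1, -0.8, 0, 0, 0, 0, 0, 0, 0, 0, 0, 0, 0, 0, 0, 0, 0, 0, 0, 0, 0, 0, 0, 0])

```text
time_s: 22.22
tool_pos: [0.6167, 0.1782, 0.2231]
tcp_rot: [3.14, -0.0, -1.381]
contact_force: [0.2, -0.5, 0.4]
gripper_width: 0.0869
grasp_force: 0.0
```

Run:
```python
from h import *
s=snap('wrist','w7.png'); np.save('s7.npy',s,allow_pickle=True)
for n,z in(('bar_knob',.12),('bar_hole',.093),('ferrule1',.01),('lock_hole',.082)):
    print(n,[(np.round(x['pixel']),round(x['conf'],2),at(s,x['pixel'],z).round(4)) for x in mark_of('wrist',n)])
go(.6255,.1369,.2)
```

```text
bar_knob [(array([279., 165.]), 0.59, array([0.6246, 0.1405, 0.12  ]))]
bar_hole [(array([185., 167.]), 0.83, array([0.7077, 0.1611, 0.093 ]))]
ferrule1 []
lock_hole []
from [0.6172 0.1784 0.2238] yawdeg -79.16 shift_cm [ 4.23 -0.04  2.38] rotz_deg None
```

View pics/w7.png

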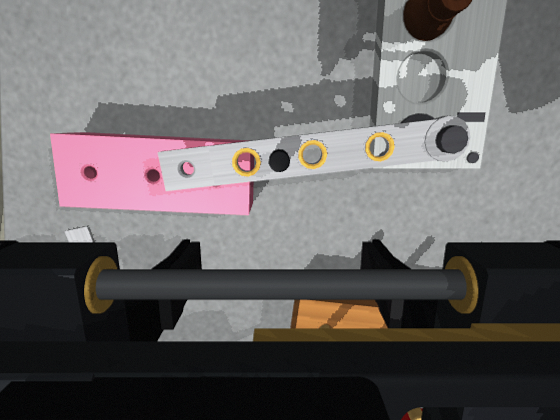

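```bash
python3 - <<'E'
from h import *
s=np.load('s7.npy',allow_pickle=True).item()
k=at(s,(279,160),.12); pv=at(s,(452,139),.107); h=at(s,(187,168),.093)
print(k.round(4),pv.round(4),h.round(4)); pv=np.array([.4824,.0918])
for q in(k,h): d=q[:2]-pv; print(np.linalg.norm(d),np.arctan2(d[1],d[0])+1.3821)
go(*k[:2],.097)
E
python3 - <<'E'
import numpy as np
for ph0 in (1.68,):
  ph=np.linspace(ph0,0,21); T=15*np.c_[np.cos(ph),-np.sin(ph)]; print(np.diff(T,axis=0).round(2).tolist())
E
```

```text
[0.6255 0.1363 0.12  ] [0.4845 0.0927 0.107 ] [0.706 0.162 0.093]
0.14986266194742487 1.683608889136908
0.2343712561224872 1.6864406758589097
from [0.6172 0.1784 0.2238] yawdeg -79.16 shift_cm [ 4.29 -0.02 12.68] rotz_deg None
[[1.26, -0.08], [1.26, 0.02], [1.25, 0.13], [1.24, 0.23], [1.21, 0.33], [1.18, 0.44], [1.14, 0.53], [1.09, 0.63], [1.04, 0.72], [0.97, 0.8], [0.9, 0.88], [0.82, 0.95], [0.74, 1.02], [0.65, 1.08], [0.56, 1.13], [0.46, 1.17], [0.37, 1.21], [0.26, 1.23], [0.16, 1.25], [0.05, 1.26]]
```

>>> jog_arm(targets=[1.5, 0, 0, 0, 0, 0, 1.5, 0, 1.5, 0, 0, 0, 1, 0, 3, 0, 0, 0, 0.3, 0, 3, 0, 0, 0, 0, 0, 2, 0, 0, 0])

```text
time_s: 22.88
tool_pos: [0.6243, 0.1347, 0.1259]
tcp_rot: [3.139, -0.0, -1.383]
contact_force: [-0.3, -0.0, -1.5]
gripper_width: 0.087
grasp_force: 0.0
```

>>> jog_arm(targets=[0, 0, 1.5, 0, 0, 0, 0, 0, 1, 0, 0, 0, 0, 0, 0.6, 0, 0, 0, 0, 0, 0, 0, 0, 0, 0, 0, 0, 0, 0, 0], hand=0.5)

```text
time_s: 23.3
tool_pos: [0.626, 0.137, 0.098]
tcp_rot: [-3.14, -0.0, -1.38]
contact_force: [-0.2, -0.8, 0.1]
gripper_width: 0.0616
grasp_force: 0.0
```

>>> jog_arm(targets=[0, 0, 0, 0, 0, 0, 0, 0, 0, 0, 0, 0, 0, 0, 0, 0, 0, 0, 0, 0, 0, 0, 0, 0, 0, 0, 0, 0, 0, 0], hand=0.1)

```text
time_s: 23.72
tool_pos: [0.6256, 0.1372, 0.0976]
tcp_rot: [-3.141, 0.0, -1.38]
contact_force: [-0.6, -0.3, 0.4]
gripper_width: 0.0281
grasp_force: 0.0
```

>>> jog_arm(targets=[0, 0, 0, 0, 0, 0, 0, 0, 0, 0, 0, 0, 0, 0, 0, 0, 0, 0, 0, 0, 0, 0, 0, 0, 0, 0, 0, 0, 0, 0])

```text
time_s: 24.13
tool_pos: [0.6261, 0.1374, 0.0974]
tcp_rot: [-3.14, 0.0, -1.38]
contact_force: [2.1, -0.2, -0.2]
gripper_width: 0.0169
grasp_force: 30.0
```

Run:
```python
from h import *
s=snap('wrist'); cv2.imwrite('pics/w8.png',s['frame'])
p,R,o=pose(); print(p,o['gripper_width'],o['grasp_force'])
go(.5105,-.0555,.097)
for z in(.08,): 
    for g in((.516,-.085),(.505,-.026)): print(ferr(s,g,z=z))
```

```text
[0.62606796 0.13734164 0.09742014] 0.017061896437005654 30.00150931533426
from [0.6261 0.1373 0.0974] yawdeg -79.09 shift_cm [16.75 15.    0.02] rotz_deg None
(array([449.03298153, 236.57255937]), [421, 218, 48, 45, 758], array([0.5288, 0.1116, 0.08  ]))
(array([449.03298153, 236.57255937]), [421, 218, 48, 45, 758], array([0.5288, 0.1116, 0.08  ]))
```

Run:
```python
from h import *
for c in('top','scene'):
    s=snap(c,c+'9.png')
    print([(np.round(x['pixel']),round(x['conf'],2),at(s,x['pixel'],.01).round(4)) for x in mark_of(c,'ferrule1')], proj(s,(.516,-.085,.01)),proj(s,(.505,-.026,.01)))
    if c=='scene': cv2.imwrite('pics/sc9.png',cv2.resize(s['frame'][160:310,160:400],None,fx=3,fy=3,interpolation=cv2.INTER_CUBIC))
```

```text
[(array([309., 204.]), 0.68, array([ 0.5142, -0.0775,  0.01  ])), (array([292., 206.]), 0.61, array([ 0.5066, -0.0219,  0.01  ]))] [311.69521132 202.93397305] [293.66779471 206.38449164]
[(array([267., 237.]), 0.77, array([ 0.5032, -0.0256,  0.01  ])), (array([251., 241.]), 0.64, array([ 0.5093, -0.0759,  0.01  ])), (array([268., 238.]), 0.47, array([ 0.5097, -0.0244,  0.01  ])), (array([369., 219.]), 0.28, array([0.4853, 0.3171, 0.01  ]))] [248.8095948 242.4407519] [267.02345197 237.56290134]
```

View pics/sc9.png

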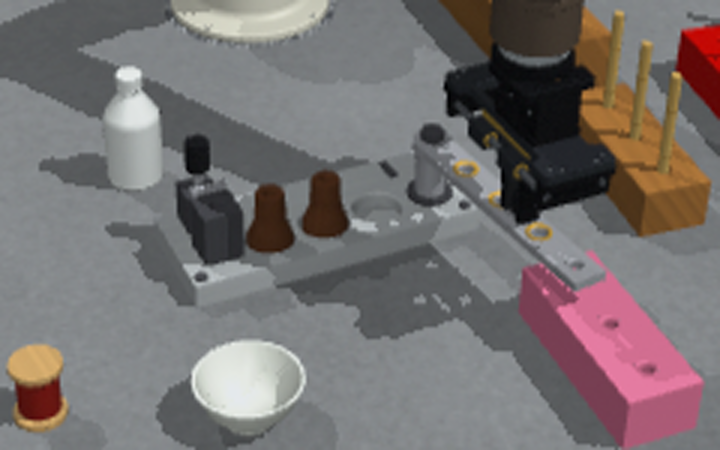

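>>> jog_arm(targets=[1.26, -0.08, 0, 0, 0, 0, 1.26, 0.02, 0, 0, 0, 0, 1.25, 0.13, 0, 0, 0, 0, 1.24, 0.23, 0, 0, 0, 0, 1.21, 0.33, 0, 0, 0, 0])

```text
time_s: 24.8
tool_pos: [0.6328, 0.0743, 0.0973]
tcp_rot: [-3.137, 0.001, -1.381]
contact_force: [5.5, 3.0, -3.4]
gripper_width: 0.017
grasp_force: 30.0
```

>>> jog_arm(targets=[1.18, 0.44, 0, 0, 0, 0, 1.14, 0.53, 0, 0, 0, 0, 1.09, 0.63, 0, 0, 0, 0, 1.04, 0.72, 0, 0, 0, 0, 0.97, 0.8, 0, 0, 0, 0])

```text
time_s: 25.22
tool_pos: [0.6157, 0.0139, 0.0974]
tcp_rot: [-3.13, -0.002, -1.382]
contact_force: [15.1, -4.2, -10.8]
gripper_width: 0.0174
grasp_force: 30.0
```

>>> jog_arm(targets=[0.9, 0.88, 0, 0, 0, 0, 0.82, 0.95, 0, 0, 0, 0, 0.74, 1.02, 0, 0, 0, 0, 0.65, 1.08, 0, 0, 0, 0, 0.56, 1.13, 0, 0, 0, 0])

```text
time_s: 25.63
tool_pos: [0.5758, -0.036, 0.0977]
tcp_rot: [-3.126, -0.009, -1.381]
contact_force: [26.3, -27.4, -18.7]
gripper_width: 0.0156
grasp_force: 34.4
```

>>> jog_arm(targets=[0.46, 1.17, 0, 0, 0, 0, 0.37, 1.21, 0, 0, 0, 0, 0.14, 0.63, 0, 0, 0, 0, 0.12, 0.6, 0, 0, 0, 0, 0, 0, 0, 0, 0, 0])

```text
time_s: 26.05
tool_pos: [0.5376, -0.0588, 0.0979]
tcp_rot: [-3.139, -0.014, -1.382]
contact_force: [19.4, -46.0, -14.8]
gripper_width: 0.0137
grasp_force: 39.6
```

>>> jog_arm(targets=[0.1, 0.4, 0, 0, 0, 0, 0.05, 0.4, 0, 0, 0, 0, 0.03, 0.2, 0, 0, 0, 0, 0, 0, 0, 0, 0, 0, 0, 0, 0, 0, 0, 0])

```text
time_s: 26.47
tool_pos: [0.5272, -0.0626, 0.0979]
tcp_rot: [3.141, -0.015, -1.382]
contact_force: [16.1, -47.6, -11.6]
gripper_width: 0.0127
grasp_force: 41.3
```

Run:
```python
from h import *
go(.5105,-.0555,.097)
p=pose()[0][:2]-[.4824,.0918];print(np.linalg.norm(p),np.arctan2(p[1],p[0])+1.3821)
```

```text
from [ 0.5272 -0.0626  0.0979] yawdeg -79.16 shift_cm [-1.01  1.51  0.07] rotz_deg None
0.16077886225074214 0.09362334648269433
```

Run:
```python
from h import *
s=snap('wrist','w10.png')
for n,z in(('bar_knob',.12),('bar_hole',.093)):
    print(n,[(np.round(x['pixel']),round(x['conf'],2),at(s,x['pixel'],z).round(4)) for x in mark_of('wrist',n)])
cv2.imwrite('pics/w10b.png',cv2.resize(s['frame'][60:420,150:410],None,fx=2.2,fy=1.6,interpolation=cv2.INTER_CUBIC))
```

```text
bar_knob [(array([281., 301.]), 0.61, array([ 0.524 , -0.0502,  0.12  ]))]
bar_hole [(array([264., 121.]), 0.73, array([ 0.5487, -0.1326,  0.093 ]))]
```

View pics/w10b.png

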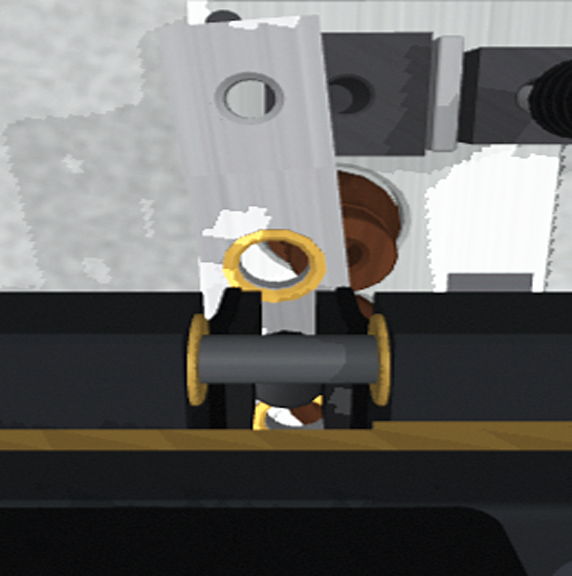

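>>> jog_arm(targets=[0, 0, 0, 0, 0, 0, 0, 0, 0, 0, 0, 0, 0, 0, 0, 0, 0, 0, 0, 0, 0, 0, 0, 0, 0, 0, 0, 0, 0, 0], hand=0.35)

```text
time_s: 27.03
tool_pos: [0.5242, -0.0514, 0.0971]
tcp_rot: [3.14, 0.0, -1.381]
contact_force: [-0.4, 0.9, 0.2]
gripper_width: 0.0293
grasp_force: 0.0
```

>>> jog_arm(targets=[0, 0, 0, 0, 0, 0, 0, 0, 0, 0, 0, 0, 0, 0, 0, 0, 0, 0, 0, 0, 0, 0, 0, 0, 0, 0, 0, 0, 0, 0])

```text
time_s: 27.45
tool_pos: [0.5251, -0.0507, 0.0973]
tcp_rot: [3.142, 0.0, -1.38]
contact_force: [-0.2, 0.4, -0.5]
gripper_width: 0.0303
grasp_force: 0.0
```

>>> jog_arm(targets=[0, 0.4, 0, 0, 0, 0, 0, 0.4, 0, 0, 0, 0, 0, 0.4, 0, 0, 0, 0, 0, 0.2, 0, 0, 0, 0, 0, 0.1, 0, 0, 0, 0])

```text
time_s: 27.87
tool_pos: [0.51, -0.0541, 0.0974]
tcp_rot: [-3.141, -0.0, -1.381]
contact_force: [0.5, -0.2, -1.4]
gripper_width: 0.0305
grasp_force: 0.4
```

>>> jog_arm(targets=[0, 0.2, 0, 0, 0, 0, 0, 0.2, 0, 0, 0, 0, 0, 0.1, 0, 0, 0, 0, 0, 0, 0, 0, 0, 0, 0, 0, 0, 0, 0, 0])

```text
time_s: 28.28
tool_pos: [0.5052, -0.0549, 0.0972]
tcp_rot: [3.141, 0.0, -1.381]
contact_force: [0.7, -0.2, -0.6]
gripper_width: 0.0307
grasp_force: 0.1
```

Run:
```python
from h import *
s=snap('wrist')
for n,z in(('bar_hole',.093),):
  for x in mark_of('wrist',n):
    X=at(s,x['pixel'],z); d=X[:2]-[.4824,.0918]; print(round(x['conf'],2),X.round(4),np.linalg.norm(d),np.arctan2(d[1],d[0])+1.3821)
print(pose()[0],pose()[2]['contact_force'])
```

```text
0.62 [ 0.5266 -0.1377  0.093 ] 0.23367408159903647 0.0015499947935786462
[ 0.50516523 -0.05484633  0.09710138] [-0.22796132  0.36402775  0.66600411]
```

>>> jog_arm(targets=[0, 0.1, 0, 0, 0, 0, 0, 0.05, 0, 0, 0, 0, 0, 0, 0, 0, 0, 0, 0, 0, 0, 0, 0, 0, 0, 0, 0, 0, 0, 0])

```text
time_s: 28.8
tool_pos: [0.5048, -0.0549, 0.0973]
tcp_rot: [-3.14, -0.0, -1.38]
contact_force: [3.8, -0.3, -2.9]
gripper_width: 0.0304
grasp_force: 2.0
```

>>> jog_arm(targets=[0, 0.1, 0, 0, 0, 0, 0, 0.05, 0, 0, 0, 0, 0, 0, 0, 0, 0, 0, 0, 0, 0, 0, 0, 0, 0, 0, 0, 0, 0, 0])

```text
time_s: 29.22
tool_pos: [0.5047, -0.0549, 0.0975]
tcp_rot: [-3.137, -0.0, -1.38]
contact_force: [7.0, 1.1, -6.3]
gripper_width: 0.0304
grasp_force: 3.5
```

>>> jog_arm(targets=[0, -0.4, 0, 0, 0, 0, 0, 0, -1.5, 0, 0, 0, 0, 0, -3, 0, 0, 0, 0, 0, -3, 0, 0, 0, 0, 0, -3, 0, 0, 0])

```text
time_s: 29.63
tool_pos: [0.5046, -0.055, 0.203]
tcp_rot: [3.137, 0.0, -1.381]
contact_force: [0.8, 0.3, -0.2]
gripper_width: 0.0304
grasp_force: 0.0
```

>>> jog_arm(targets=[1, 1.2, -1, 0, 0, 0, 1.5, 2, -1, 0, 0, 0, 1.2, 1.4, 0, 0, 0, 0, 0.5, 0.5, 0, 0, 0, 0, 0, 0, 0, 0, 0, 0], hand=0.6)

```text
time_s: 30.05
tool_pos: [0.4621, -0.1067, 0.222]
tcp_rot: [3.139, 0.001, -1.383]
contact_force: [0.2, 0.3, -0.8]
gripper_width: 0.0502
grasp_force: 0.0
```

>>> jog_arm(targets=[0, 0, 0, 0, 0, 0, 0, 0, 0, 0, 0, 0, 0, 0, 0, 0, 0, 0, 0, 0, 0, 0, 0, 0, 0, 0, 0, 0, 0, 0])

```text
time_s: 30.47
tool_pos: [0.4645, -0.1052, 0.2219]
tcp_rot: [3.141, 0.0, -1.38]
contact_force: [-0.4, -0.2, 0.0]
gripper_width: 0.0522
grasp_force: 0.0
```

Run:
```python
from h import *
s=snap('wrist','w11.png'); np.save('s11.npy',s,allow_pickle=True)
for n,z in(('lock_pin',.029),('bar_hole',.093),('bar_knob',.12)):
    print(n,[(np.round(x['pixel']),round(x['conf'],2),at(s,x['pixel'],z).round(4)) for x in mark_of('wrist',n)])
go(.4754,-.1487,.1)
print('pred head top',proj(s,(.4754,-.1487,.123)),'bar hole',proj(s,(.5265,-.139,.093)))
cv2.imwrite('pics/w11b.png',cv2.resize(s['frame'][0:260,150:410],None,fx=2.2,fy=2.2,interpolation=cv2.INTER_CUBIC))
```

```text
lock_pin [(array([277., 154.]), 0.66, array([ 0.475 , -0.1436,  0.029 ]))]
bar_hole [(array([218., 157.]), 0.93, array([ 0.5271, -0.1367,  0.093 ]))]
bar_knob [(array([218., 256.]), 0.69, array([ 0.5103, -0.0539,  0.12  ]))]
from [ 0.4644 -0.1054  0.2222] yawdeg -79.09 shift_cm [ 4.46 -0.27 12.21] rotz_deg None
pred head top [276.8966573  158.05110377] bar hole [219.28734425 154.44921269]
```

View pics/w11b.png

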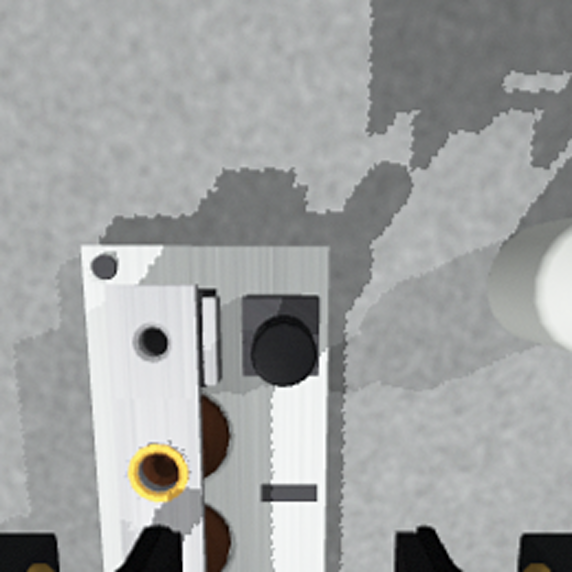

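Run:
```python
from h import *
s=np.load('s11.npy',allow_pickle=True).item()
q=at(s,(278.4,158.9),.123);print(q.round(4), at(s,(218.9,154.8),.093).round(4)); go(q[0],q[1],.0955)
```

```text
[ 0.4741 -0.1483  0.123 ] [ 0.5268 -0.1386  0.093 ]
from [ 0.4644 -0.1054  0.2222] yawdeg -79.09 shift_cm [ 4.39 -0.15 12.66] rotz_deg None
```

>>> jog_arm(targets=[1.8, -0.1, 0, 0, 0, 0, 1.6, -0.1, 1, 0, 0, 0, 0.7, 0, 2, 0, 0, 0, 0.3, 0, 2.5, 0, 0, 0, 0, 0, 2, 0, 0, 0], hand=0.42)

```text
time_s: 31.08
tool_pos: [0.4744, -0.1489, 0.146]
tcp_rot: [3.141, 0.0, -1.382]
contact_force: [0.5, -0.8, -0.9]
gripper_width: 0.0373
grasp_force: 0.0
```

>>> jog_arm(targets=[0, 0, 1.8, 0, 0, 0, 0, 0, 1.4, 0, 0, 0, 0, 0, 1, 0, 0, 0, 0, 0, 0.6, 0, 0, 0, 0, 0, 0.35, 0, 0, 0])

```text
time_s: 31.5
tool_pos: [0.4743, -0.1484, 0.095]
tcp_rot: [3.14, 0.0, -1.381]
contact_force: [0.7, -0.3, 0.6]
gripper_width: 0.0364
grasp_force: 0.0
```

>>> jog_arm(targets=[0, 0, 0, 0, 0, 0, 0, 0, 0, 0, 0, 0, 0, 0, 0, 0, 0, 0, 0, 0, 0, 0, 0, 0, 0, 0, 0, 0, 0, 0])

```text
time_s: 31.92
tool_pos: [0.4749, -0.1484, 0.0963]
tcp_rot: [-3.14, -0.0, -1.38]
contact_force: [0.4, 0.0, -0.1]
gripper_width: 0.0365
grasp_force: 0.0
```

>>> jog_arm(targets=[0, 0, 0, 0, 0, 0, 0, 0, 0, 0, 0, 0, 0, 0, 0, 0, 0, 0, 0, 0, 0, 0, 0, 0, 0, 0, 0, 0, 0, 0], hand=0.1)

```text
time_s: 32.33
tool_pos: [0.4748, -0.1484, 0.0959]
tcp_rot: [-3.141, -0.0, -1.38]
contact_force: [0.2, 0.0, 0.5]
gripper_width: 0.0236
grasp_force: 29.9
```

>>> jog_arm(targets=[0, 0, 0, 0, 0, 0, 0, 0, 0, 0, 0, 0, 0, 0, 0, 0, 0, 0, 0, 0, 0, 0, 0, 0, 0, 0, 0, 0, 0, 0])

```text
time_s: 32.75
tool_pos: [0.4748, -0.1484, 0.0959]
tcp_rot: [-3.141, -0.0, -1.38]
contact_force: [1.3, -0.5, 0.2]
gripper_width: 0.0233
grasp_force: 29.9
```

>>> jog_arm(targets=[0, 0, -1, 0, 0, 0, 0, 0, -2, 0, 0, 0, 0, 0, -2.5, 0, 0, 0, 0, 0, -2.5, 0, 0, 0, 0, 0, -1, 0, 0, 0])

```text
time_s: 33.17
tool_pos: [0.4758, -0.1486, 0.1887]
tcp_rot: [-3.137, -0.002, -1.38]
contact_force: [-0.1, 0.0, -1.1]
gripper_width: 0.0233
grasp_force: 29.9
```

>>> jog_arm(targets=[0, -1, 0, 0, 0, 0, 0, -1.5, 0, 0, 0, 0, 0, -1.5, 0, 0, 0, 0, 0, -0.8, 0, 0, 0, 0, 0, -0.4, 0, 0, 0, 0])

```text
time_s: 33.58
tool_pos: [0.5261, -0.1381, 0.1837]
tcp_rot: [3.138, 0.001, -1.38]
contact_force: [-0.0, -0.6, -0.4]
gripper_width: 0.0235
grasp_force: 29.9
```

>>> jog_arm(targets=[0, 0, 0, 0, 0, 0, 0, 0, 0, 0, 0, 0, 0, 0, 0, 0, 0, 0, 0, 0, 0, 0, 0, 0, 0, 0, 0, 0, 0, 0])

```text
time_s: 34.0
tool_pos: [0.5252, -0.1387, 0.1859]
tcp_rot: [-3.142, 0.0, -1.381]
contact_force: [0.3, 0.2, 0.2]
gripper_width: 0.0232
grasp_force: 29.9
```

Run:
```python
from h import *
s=snap('wrist'); np.save('s12.npy',s,allow_pickle=True)
go(.5267,-.1388,.105)
print('hole',proj(s,(.5267,-.1388,.093)),'tip',proj(s,(.5267,-.1388,.119)))
cv2.imwrite('pics/w12b.png',cv2.resize(s['frame'][100:400,180:380],None,fx=2.5,fy=1.9,interpolation=cv2.INTER_CUBIC))
```

```text
from [ 0.5253 -0.1386  0.186 ] yawdeg -79.11 shift_cm [ 0.04 -0.13  8.1 ] rotz_deg None
hole [278.28819508 213.00181766] tip [278.02933055 222.3029929 ]
```

View pics/w12b.png

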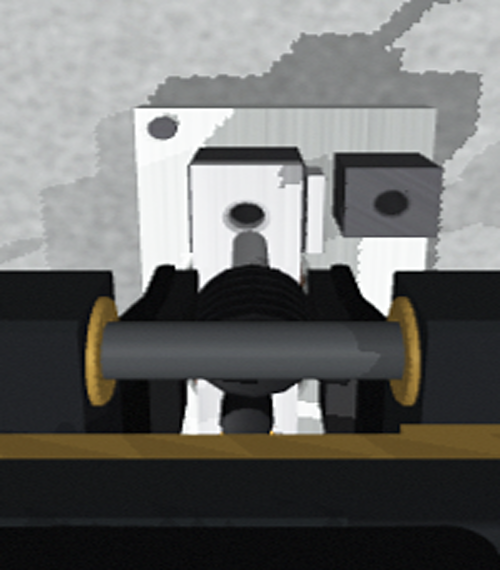

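>>> jog_arm(targets=[0.04, -0.1, 0, 0, 0, 0, 0, 0, 0.8, 0, 0, 0, 0, 0, 0.8, 0, 0, 0, 0, 0, 0.6, 0, 0, 0, 0, 0, 0.3, 0, 0, 0])

```text
time_s: 34.47
tool_pos: [0.5257, -0.1387, 0.159]
tcp_rot: [3.139, 0.001, -1.381]
contact_force: [-0.0, -0.3, -0.6]
gripper_width: 0.0232
grasp_force: 29.9
```

>>> jog_arm(targets=[0, 0, 0.3, 0, 0, 0, 0, 0, 0.3, 0, 0, 0, 0, 0, 0.3, 0, 0, 0, 0, 0, 0.3, 0, 0, 0, 0, 0, 0.3, 0, 0, 0])

```text
time_s: 34.88
tool_pos: [0.5268, -0.1388, 0.1456]
tcp_rot: [-3.141, -0.0, -1.381]
contact_force: [-1.1, 0.2, 0.2]
gripper_width: 0.0235
grasp_force: 29.9
```

>>> jog_arm(targets=[0, 0, 0.3, 0, 0, 0, 0, 0, 0.3, 0, 0, 0, 0, 0, 0.3, 0, 0, 0, 0, 0, 0.3, 0, 0, 0, 0, 0, 0.3, 0, 0, 0])

```text
time_s: 35.3
tool_pos: [0.5267, -0.1387, 0.1305]
tcp_rot: [3.142, 0.0, -1.381]
contact_force: [0.3, -0.4, -0.9]
gripper_width: 0.0234
grasp_force: 29.9
```

>>> jog_arm(targets=[0, 0, 0.5, 0, 0, 0, 0, 0, 0.5, 0, 0, 0, 0, 0, 0.5, 0, 0, 0, 0, 0, 0.5, 0, 0, 0, 0, 0, 0.4, 0, 0, 0])

```text
time_s: 35.72
tool_pos: [0.5265, -0.1387, 0.106]
tcp_rot: [3.141, 0.0, -1.381]
contact_force: [0.4, 0.2, -0.9]
gripper_width: 0.023
grasp_force: 29.9
```

>>> jog_arm(targets=[0, 0, 0.3, 0, 0, 0, 0, 0, 0.2, 0, 0, 0, 0, 0, 0.1, 0, 0, 0, 0, 0, 0, 0, 0, 0, 0, 0, 0, 0, 0, 0])

```text
time_s: 36.13
tool_pos: [0.5269, -0.1388, 0.1009]
tcp_rot: [-3.141, -0.0, -1.38]
contact_force: [-0.2, -0.5, 0.1]
gripper_width: 0.0231
grasp_force: 29.9
```

>>> jog_arm(targets=[0, 0, 0.1, 0, 0, 0, 0, 0, 0, 0, 0, 0, 0, 0, 0, 0, 0, 0, 0, 0, 0, 0, 0, 0, 0, 0, 0, 0, 0, 0])

```text
time_s: 36.55
tool_pos: [0.527, -0.1388, 0.1001]
tcp_rot: [-3.141, -0.0, -1.38]
contact_force: [0.3, -0.3, 1.6]
gripper_width: 0.0233
grasp_force: 29.9
```

>>> jog_arm(targets=[0, 0, 0, 0, 0, 0, 0, 0, 0, 0, 0, 0, 0, 0, 0, 0, 0, 0, 0, 0, 0, 0, 0, 0, 0, 0, -1, 0, 0, 0], hand=0.42)

```text
time_s: 36.97
tool_pos: [0.525, -0.1386, 0.1081]
tcp_rot: [3.137, 0.001, -1.381]
contact_force: [-0.0, -0.9, 0.0]
gripper_width: 0.0355
grasp_force: 0.0
```

>>> jog_arm(targets=[0, 0, -2, 0, 0, 0, 0, 0, -3.5, 0, 0, 0, 0, 0, -3.5, 0, 0, 0, 0, 0, -3.5, 0, 0, 0, -1, 0, -3.5, 0, 0, 0])

```text
time_s: 37.38
tool_pos: [0.5245, -0.1298, 0.2723]
tcp_rot: [-3.141, -0.001, -1.382]
contact_force: [0.3, -0.3, 0.4]
gripper_width: 0.0365
grasp_force: 0.0
```

>>> jog_arm(targets=[-3, -0.3, -3, 0, 0, 0, -3, -0.3, -3, 0, 0, 0, -4, -0.3, -1, 0, 0, 0, -4, -0.3, 0, 0, 0, 0, -4, -0.3, 0, 0, 0, 0])

```text
time_s: 37.8
tool_pos: [0.5052, 0.0509, 0.3408]
tcp_rot: [-3.138, 0.001, -1.381]
contact_force: [1.1, 0.7, -0.5]
gripper_width: 0.0365
grasp_force: 0.0
```

>>> jog_arm(targets=[-4, -0.3, 0, 0, 0, 0, -4, -0.3, 0, 0, 0, 0, -4, -0.3, 0, 0, 0, 0, -4, -0.3, 0, 0, 0, 0, -4, -0.3, 0, 0, 0, 0])

```text
time_s: 38.22
tool_pos: [0.4816, 0.2503, 0.3397]
tcp_rot: [-3.141, 0.0, -1.38]
contact_force: [1.9, -0.5, 0.6]
gripper_width: 0.0366
grasp_force: 0.0
```

>>> jog_arm(targets=[-4, -0.3, 0, 0, 0, 0, -4, -0.3, 0, 0, 0, 0, -3, -0.3, 0, 0, 0, 0, -2, -0.3, 0, 0, 0, 0, -1, -0.3, 0, 0, 0, 0])

```text
time_s: 38.63
tool_pos: [0.4699, 0.3914, 0.3384]
tcp_rot: [3.141, 0.0, -1.378]
contact_force: [0.4, 0.2, 0.0]
gripper_width: 0.0365
grasp_force: 0.0
```

>>> jog_arm(targets=[0, 0, 0, 0, 0, 0, 0, 0, 0, 0, 0, 0, 0, 0, 0, 0, 0, 0, 0, 0, 0, 0, 0, 0, 0, 0, 0, 0, 0, 0])

```text
time_s: 39.05
tool_pos: [0.4711, 0.3877, 0.3392]
tcp_rot: [-3.141, 0.0, -1.382]
contact_force: [-0.2, -0.4, 0.8]
gripper_width: 0.0364
grasp_force: 0.0
```

Run:
```python
from h import *
s=snap('wrist'); np.save('s13.npy',s,allow_pickle=True)
print(pose()[0],pose()[2]['joint_pos'])
for n,z in(('stand',0),('handle1',.01)):
    print(n,[(np.round(x['pixel']),round(x['conf'],2),at(s,x['pixel'],z).round(4)) for x in mark_of('wrist',n)])
print([x for x in look_for('wrist','handle1')])
cv2.imwrite('pics/w13.png',s['frame'])
```

```text
[0.47103386 0.38785634 0.33910987] [ 9.53856989e-01  3.06216814e-01  1.78668000e-01  3.03097362e-05
 -1.44258366e+00 -7.64900277e-01]
stand [(array([325., 253.]), 0.9, array([0.3723, 0.5094, 0.    ])), (array([290., 130.]), 0.72, array([0.4694, 0.3236, 0.    ])), (array([485., 154.]), 0.61, array([0.1667, 0.3018, 0.    ]))]
handle1 [(array([333., 138.]), 0.75, array([0.4032, 0.3223, 0.01  ])), (array([246., 123.]), 0.47, array([0.5341, 0.3263, 0.01  ])), (array([287., 132.]), 0.41, array([0.4725, 0.3268, 0.01  ]))]
[{'bbox': [335.3, 132.9, 365.5, 146.9], 'conf': 0.61}, {'bbox': [285.7, 127.0, 299.2, 139.6], 'conf': 0.46}]
```

View pics/w13.png

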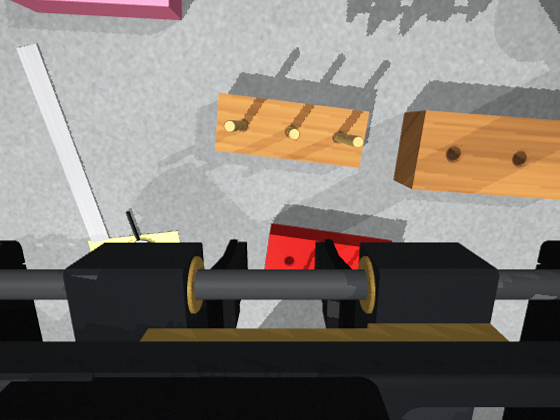

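Run:
```python
from h import *
s=np.load('s13.npy',allow_pickle=True).item(); f=s['frame'].astype(int)
m=((f[...,1]>150)&(f[...,2]>180)&(f[...,2]-f[...,0]>60)).astype(np.uint8); m[:100]=0; m[160:]=0; m[:,:215]=0; m[:,380:]=0
n,l,st,c=cv2.connectedComponentsWithStats(m)
for i in range(1,n):
    if st[i,4]>30: print(st[i].tolist(),c[i].round(1),at(s,c[i],.17).round(4))
for p in((230,127),(294,133),(358,141)): print(at(s,p,.17).round(4))
go(*at(s,(294,133),.17)[:2],.25)
```

```text
[215, 100, 154, 60, 6472] [287.7 130.3] [0.4759 0.3223 0.17  ]
[0.5332 0.3299 0.17  ]
[0.4692 0.3236 0.17  ]
[0.4042 0.3192 0.17  ]
from [0.4709 0.3884 0.3388] yawdeg -79.14 shift_cm [6.33 1.39 8.88] rotz_deg None
```

>>> jog_arm(targets=[0.3, 1.6, 1.8, 0, 0, 0, 0.3, 2, 2.4, 0, 0, 0, 0.3, 2, 2.2, 0, 0, 0, 0.3, 1.4, 1.5, 0, 0, 0, 0.3, 0.8, 1, 0, 0, 0])

```text
time_s: 39.67
tool_pos: [0.3951, 0.358, 0.2478]
tcp_rot: [3.139, -0.002, -1.38]
contact_force: [0.3, 0.2, 0.9]
gripper_width: 0.0364
grasp_force: 0.0
```

>>> jog_arm(targets=[0, 0, 0, 0, 0, 0, 0, 0, 0, 0, 0, 0, 0, 0, 0, 0, 0, 0, 0, 0, 0, 0, 0, 0, 0, 0, 0, 0, 0, 0])

```text
time_s: 40.08
tool_pos: [0.3978, 0.3601, 0.2502]
tcp_rot: [-3.14, 0.001, -1.381]
contact_force: [0.5, 0.3, 0.7]
gripper_width: 0.0365
grasp_force: 0.0
```

```bash
cat >> h.py <<'E'
def top(s,g,z=.17,r=14):
    "lightest disc (bamboo end) near the guess"
    p=proj(s,[g[0],g[1],z]); u,v=np.round(p).astype(int); f=s['frame'].astype(int); w=f[v-r*2:v+r*2,u-r*2:u+r*2]
    m=(w.min(2)>np.percentile(w.min(2),92)) & (w[...,1]>150)
    n,l,st,c=cv2.connectedComponentsWithStats(m.astype(np.uint8)); i=1+np.argmax(st[1:,4])
    q=c[i]+[u-2*r,v-2*r]; return p.round(1),q.round(1),st[i].tolist(),at(s,q,z).round(4)
E
python3 - <<'E'
from h import *
s=snap('wrist'); np.save('s14.npy',s,allow_pickle=True)
print(top(s,(.4042,.3192)),top(s,(.4692,.3236)))
go(.4042,.3192,.116)
cv2.imwrite('pics/w14.png',cv2.resize(s['frame'][0:300,150:450],None,fx=2,fy=2,interpolation=cv2.INTER_CUBIC))
E
```

```text
(array([281.9, 165.1]), array([283.6, 189.9]), [10, 49, 43, 7, 177], array([0.3993, 0.3377, 0.17  ])) (array([195.5, 154.4]), array([188.4, 178.7]), [0, 48, 51, 8, 242], array([0.4723, 0.3428, 0.17  ]))
from [0.3976 0.36   0.2501] yawdeg -79.12 shift_cm [ 4.14  0.14 13.4 ] rotz_deg None
```

View pics/w14.png

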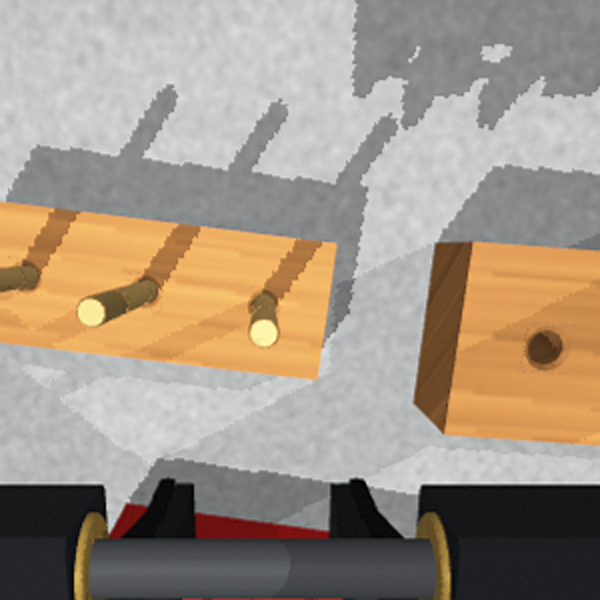

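>>> jog_arm(targets=[1.5, 0.15, 0, 0, 0, 0, 1.5, 0, 0, 0, 0, 0, 0.8, 0, 2, 0, 0, 0, 0.3, 0, 3, 0, 0, 0, 0, 0, 2.5, 0, 0, 0])

```text
time_s: 40.55
tool_pos: [0.4034, 0.317, 0.1741]
tcp_rot: [-3.141, 0.001, -1.382]
contact_force: [0.1, 0.4, -0.1]
gripper_width: 0.0364
grasp_force: 0.0
```

>>> jog_arm(targets=[0, 0, 2, 0, 0, 0, 0, 0, 1.7, 0, 0, 0, 0, 0, 1.2, 0, 0, 0, 0, 0, 0.7, 0, 0, 0, 0, 0, 0.3, 0, 0, 0])

```text
time_s: 40.97
tool_pos: [0.4032, 0.3177, 0.1147]
tcp_rot: [3.14, -0.001, -1.381]
contact_force: [-0.6, 0.5, 0.8]
gripper_width: 0.0368
grasp_force: 0.0
```

>>> jog_arm(targets=[0, 0, 0, 0, 0, 0, 0, 0, 0, 0, 0, 0, 0, 0, 0, 0, 0, 0, 0, 0, 0, 0, 0, 0, 0, 0, 0, 0, 0, 0], hand=0.05)

```text
time_s: 41.38
tool_pos: [0.4036, 0.3194, 0.1162]
tcp_rot: [-3.14, 0.001, -1.38]
contact_force: [4.6, -0.3, -2.4]
gripper_width: 0.0115
grasp_force: 30.4
```

>>> jog_arm(targets=[0, 0, 0, 0, 0, 0, 0, 0, 0, 0, 0, 0, 0, 0, 0, 0, 0, 0, 0, 0, 0, 0, 0, 0, 0, 0, 0, 0, 0, 0])

```text
time_s: 41.8
tool_pos: [0.4039, 0.3195, 0.1161]
tcp_rot: [-3.14, 0.001, -1.38]
contact_force: [2.1, 0.6, 2.9]
gripper_width: 0.0115
grasp_force: 30.0
```

>>> jog_arm(targets=[0, 0, -0.7, 0, 0, 0, 0, 0, -1.5, 0, 0, 0, 0, 0, -2, 0, 0, 0, 0, 0, -2.5, 0, 0, 0, 0, 0, -2.5, 0, 0, 0])

```text
time_s: 42.22
tool_pos: [0.402, 0.3179, 0.2077]
tcp_rot: [3.138, -0.002, -1.381]
contact_force: [-0.7, 0.5, -0.4]
gripper_width: 0.011
grasp_force: 30.0
```

>>> jog_arm(targets=[0, 0, -2.5, 0, 0, 0, 0, 0, -2, 0, 0, 0, 0, 0, -1, 0, 0, 0, 0, 0, 0, 0, 0, 0, 0, 0, 0, 0, 0, 0])

```text
time_s: 42.63
tool_pos: [0.4025, 0.3185, 0.2617]
tcp_rot: [3.14, -0.0, -1.381]
contact_force: [-0.8, 0.4, -0.9]
gripper_width: 0.011
grasp_force: 30.0
```

Run:
```python
from h import *
s=snap('wrist'); np.save('s15.npy',s,allow_pickle=True)
go(.5162,-.085,.26,-1.3821)
cv2.imwrite('pics/w15.png',s['frame'][:,150:450])
```

```text
from [0.4023 0.3182 0.2609] yawdeg -79.12 shift_cm [41.75 -3.58  0.14] rotz_deg 0.07
```

>>> jog_arm(targets=[2, -0.25, 0, 0, 0, 0, 3.2, -0.25, 0, 0, 0, 0, 3.2, -0.25, 0, 0, 0, 0, 3.2, -0.25, 0, 0, 0, 0, 3.2, -0.25, 0, 0, 0, 0])

```text
time_s: 43.1
tool_pos: [0.4426, 0.1741, 0.2604]
tcp_rot: [3.137, -0.002, -1.38]
contact_force: [1.2, -0.4, -0.3]
gripper_width: 0.0114
grasp_force: 30.0
```

>>> jog_arm(targets=[3.2, -0.25, 0, 0, 0, 0, 3.2, -0.25, 0, 0, 0, 0, 3.2, -0.25, 0, 0, 0, 0, 3.2, -0.25, 0, 0, 0, 0, 3.2, -0.25, 0, 0, 0, 0])

```text
time_s: 43.52
tool_pos: [0.4851, 0.0195, 0.2605]
tcp_rot: [3.137, -0.0, -1.381]
contact_force: [0.2, 0.2, -0.5]
gripper_width: 0.0112
grasp_force: 30.0
```

>>> jog_arm(targets=[3.2, -0.25, 0, 0, 0, 0, 3.2, -0.25, 0, 0, 0, 0, 2.4, -0.25, 0, 0, 0, 0, 1.4, -0.2, 0, 0, 0, 0, 0.75, -0.13, 0, 0, 0, 0])

```text
time_s: 43.93
tool_pos: [0.5166, -0.086, 0.2601]
tcp_rot: [3.137, 0.001, -1.383]
contact_force: [0.4, 0.7, -0.5]
gripper_width: 0.0116
grasp_force: 30.0
```

>>> jog_arm(targets=[0, 0, 0, 0, 0, 0, 0, 0, 0, 0, 0, 0, 0, 0, 0, 0, 0, 0, 0, 0, 0, 0, 0, 0, 0, 0, 0, 0, 0, 0])

```text
time_s: 44.35
tool_pos: [0.5172, -0.0834, 0.2626]
tcp_rot: [-3.141, 0.0, -1.379]
contact_force: [-0.5, 0.2, -0.3]
gripper_width: 0.011
grasp_force: 30.0
```

Run:
```python
from h import *
s=snap('wrist'); np.save('s16.npy',s,allow_pickle=True)
go(.5162,-.085,.164,-1.3821)
p,R,_=pose(); tip=p+R.apply([0,0,.106])
print('tip pred',tip.round(4),proj(s,tip),'shoulder',proj(s,p+R.apply([0,0,.084])),'hole',proj(s,(.5162,-.085,.093)),'bore',proj(s,(.5162,-.085,.08)))
cv2.imwrite('pics/w16.png',cv2.resize(s['frame'][60:280,200:360],None,fx=3.5,fy=2.7,interpolation=cv2.INTER_CUBIC))
```

```text
from [ 0.5173 -0.0835  0.2627] yawdeg -79.03 shift_cm [0.13 0.14 9.87] rotz_deg 0.16
tip pred [ 0.5173 -0.0835  0.1567] [279.97263378 209.3151661 ] shoulder [279.91642282 216.37349829] hole [281.44742149 192.66416954] bore [281.42375292 190.21266661]
```

View pics/w16.png

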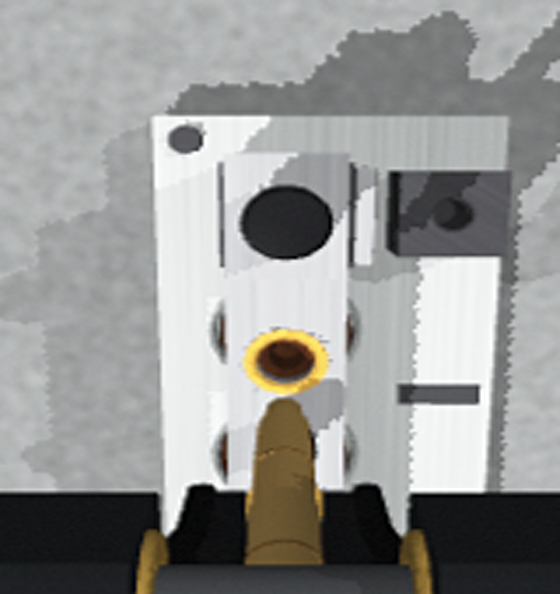

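>>> jog_arm(targets=[0.07, 0.14, 1, 0, 0, 0, 0, 0, 1.8, 0, 0, 0, 0, 0, 1.6, 0, 0, 0, 0, 0, 1, 0, 0, 0, 0, 0, 0.6, 0, 0, 0])

```text
time_s: 44.82
tool_pos: [0.5151, -0.0851, 0.2007]
tcp_rot: [3.139, 0.0, -1.38]
contact_force: [-0.5, 0.1, 1.1]
gripper_width: 0.0113
grasp_force: 30.0
```

>>> jog_arm(targets=[0, 0, 0.4, 0, 0, 0, 0, 0, 0.3, 0, 0, 0, 0, 0, 0.3, 0, 0, 0, 0, 0, 0.3, 0, 0, 0, 0, 0, 0.3, 0, 0, 0])

```text
time_s: 45.23
tool_pos: [0.5165, -0.0852, 0.1868]
tcp_rot: [-3.14, -0.0, -1.38]
contact_force: [-0.4, -0.5, -0.7]
gripper_width: 0.0115
grasp_force: 30.0
```

>>> jog_arm(targets=[0, 0, 0.2, 0, 0, 0, 0, 0, 0.2, 0, 0, 0, 0, 0, 0.2, 0, 0, 0, 0, 0, 0, 0, 0, 0, 0, 0, 0, 0, 0, 0])

```text
time_s: 45.65
tool_pos: [0.5161, -0.0852, 0.1805]
tcp_rot: [3.142, 0.0, -1.381]
contact_force: [-0.1, 0.3, -0.6]
gripper_width: 0.0114
grasp_force: 30.0
```

>>> jog_arm(targets=[0, 0, 0.3, 0, 0, 0, 0, 0, 0.3, 0, 0, 0, 0, 0, 0.3, 0, 0, 0, 0, 0, 0.2, 0, 0, 0, 0, 0, 0.1, 0, 0, 0])

```text
time_s: 46.07
tool_pos: [0.516, -0.0852, 0.168]
tcp_rot: [3.141, 0.0, -1.381]
contact_force: [0.1, 0.6, -0.1]
gripper_width: 0.0117
grasp_force: 30.0
```

>>> jog_arm(targets=[0, 0, 0.15, 0, 0, 0, 0, 0, 0.15, 0, 0, 0, 0, 0, 0.1, 0, 0, 0, 0, 0, 0, 0, 0, 0, 0, 0, 0, 0, 0, 0])

```text
time_s: 46.48
tool_pos: [0.5161, -0.0852, 0.1645]
tcp_rot: [3.141, -0.0, -1.38]
contact_force: [0.5, 0.5, -0.1]
gripper_width: 0.0111
grasp_force: 30.0
```

>>> jog_arm(targets=[0, 0, 0.1, 0, 0, 0, 0, 0, 0, 0, 0, 0, 0, 0, 0, 0, 0, 0, 0, 0, 0, 0, 0, 0, 0, 0, 0, 0, 0, 0])

```text
time_s: 46.9
tool_pos: [0.5162, -0.0852, 0.1636]
tcp_rot: [-3.141, -0.0, -1.381]
contact_force: [0.3, 0.3, 0.0]
gripper_width: 0.0112
grasp_force: 30.0
```

>>> jog_arm(targets=[0, 0, 0.1, 0, 0, 0, 0, 0, 0, 0, 0, 0, 0, 0, 0, 0, 0, 0, 0, 0, 0, 0, 0, 0, 0, 0, 0, 0, 0, 0])

```text
time_s: 47.32
tool_pos: [0.5165, -0.0852, 0.1629]
tcp_rot: [-3.141, -0.0, -1.38]
contact_force: [-0.3, 1.0, 3.7]
gripper_width: 0.0113
grasp_force: 30.0
```

>>> jog_arm(targets=[0, 0, 0.1, 0, 0, 0, 0, 0, 0, 0, 0, 0, 0, 0, 0, 0, 0, 0, 0, 0, 0, 0, 0, 0, 0, 0, 0, 0, 0, 0])

```text
time_s: 47.73
tool_pos: [0.5169, -0.0852, 0.1627]
tcp_rot: [-3.14, -0.001, -1.38]
contact_force: [-0.9, 2.0, 6.9]
gripper_width: 0.0113
grasp_force: 30.0
```

>>> jog_arm(targets=[0, 0, 0, 0, 0, 0, 0, 0, 0, 0, 0, 0, 0, 0, 0, 0, 0, 0, 0, 0, 0, 0, 0, 0, 0, 0, -0.5, 0, 0, 0], hand=0.42)

```text
time_s: 48.15
tool_pos: [0.5151, -0.0853, 0.1652]
tcp_rot: [3.138, 0.001, -1.381]
contact_force: [-0.6, 0.5, -0.7]
gripper_width: 0.0336
grasp_force: 0.0
```

>>> jog_arm(targets=[0, 0, -1.2, 0, 0, 0, 0, 0, -2.3, 0, 0, 0, 0, 0, -2.6, 0, 0, 0, 0, 0, -2.6, 0, 0, 0, 0, 0, -1.5, 0, 0, 0])

```text
time_s: 48.57
tool_pos: [0.5172, -0.0855, 0.2719]
tcp_rot: [-3.137, -0.001, -1.38]
contact_force: [1.2, -0.2, 0.1]
gripper_width: 0.0365
grasp_force: 0.0
```

>>> jog_arm(targets=[-2, -0.63, 0, 0, 0, 0, -3.2, -0.63, 0, 0, 0, 0, -3.2, -0.63, 0, 0, 0, 0, -3.2, -0.63, 0, 0, 0, 0, -3.2, -0.63, 0, 0, 0, 0])

```text
time_s: 48.98
tool_pos: [0.5188, 0.0673, 0.2688]
tcp_rot: [-3.141, -0.0, -1.381]
contact_force: [0.5, 0.1, -0.1]
gripper_width: 0.0367
grasp_force: 0.0
```

>>> jog_arm(targets=[-3.2, -0.63, 0, 0, 0, 0, -3.2, -0.63, 0, 0, 0, 0, -3.2, -0.63, 0, 0, 0, 0, -3.2, -0.63, 0, 0, 0, 0, -3.2, -0.63, 0, 0, 0, 0])

```text
time_s: 49.4
tool_pos: [0.5194, 0.2306, 0.2688]
tcp_rot: [-3.142, -0.0, -1.38]
contact_force: [-0.0, -0.2, -0.7]
gripper_width: 0.0367
grasp_force: 0.0
```

>>> jog_arm(targets=[-3.2, -0.63, 0, 0, 0, 0, -3.2, -0.63, 0, 0, 0, 0, -3.2, -0.63, 0, 0, 0, 0, -2.5, -0.63, 0, 0, 0, 0, -1.6, -0.63, 0, 0, 0, 0])

```text
time_s: 49.82
tool_pos: [0.5243, 0.3722, 0.2681]
tcp_rot: [3.141, -0.0, -1.379]
contact_force: [0.1, 0.1, -0.0]
gripper_width: 0.0367
grasp_force: 0.0
```

>>> jog_arm(targets=[0, 0, 0, 0, 0, 0, 0, 0, 0, 0, 0, 0, 0, 0, 0, 0, 0, 0, 0, 0, 0, 0, 0, 0, 0, 0, 0, 0, 0, 0])

```text
time_s: 50.23
tool_pos: [0.5249, 0.3686, 0.269]
tcp_rot: [-3.141, 0.0, -1.382]
contact_force: [0.1, -0.3, 0.4]
gripper_width: 0.0361
grasp_force: 0.0
```

```bash
cat >> h.py <<'E'
def disc(s,g,z=.17):
    p=proj(s,[g[0],g[1],z]); u,v=np.round(p).astype(int); f=s['frame'].astype(int)
    m=((f[...,0]>120)&(f[...,1]>190)&(f[...,2]-f[...,0]>40)).astype(np.uint8)
    n,l,st,c=cv2.connectedComponentsWithStats(m)
    o=sorted((np.linalg.norm(c[i]-p),st[i].tolist(),c[i].round(1).tolist(),at(s,c[i],z).round(4).tolist()) for i in range(1,n) if st[i,4]>40)
    print(p.round(1),f[v,u]); [print(x) for x in o[:3]]
E
python3 - <<'E'
from h import *
s=snap('wrist','w17.png'); np.save('s17.npy',s,allow_pickle=True)
disc(s,(.5332,.3299)); go(.5332,.3299,.116)
t=np.load('s14.npy',allow_pickle=True).item(); disc(t,(.4042,.3192))
E
```

```text
[279.  164.5] [155 234 250]
(np.float64(1.454590830792606), [273, 158, 12, 12, 109], [278.1, 163.3], [0.534, 0.3291, 0.17])
(np.float64(78.72105255923822), [352, 167, 12, 12, 107], [357.2, 172.9], [0.4691, 0.3246, 0.17])
from [0.5249 0.3687 0.269 ] yawdeg -79.16 shift_cm [ 3.97 -0.08 15.3 ] rotz_deg None
[281.9 165.1] [167 242 253]
(np.float64(1.1804583252417469), [275, 160, 13, 13, 135], [281.3, 166.1], [0.4045, 0.32, 0.17])
(np.float64(87.47302021796624), [189, 150, 13, 13, 136], [194.9, 155.8], [0.4695, 0.3247, 0.17])
(np.float64(176.05126251090698), [101, 139, 13, 14, 149], [107.0, 145.2], [0.5346, 0.3292, 0.17])
```

>>> jog_arm(targets=[1.5, -0.15, 0, 0, 0, 0, 1.5, 0, 0.5, 0, 0, 0, 0.76, 0, 2.5, 0, 0, 0, 0.3, 0, 3, 0, 0, 0, 0, 0, 3, 0, 0, 0])

```text
time_s: 50.7
tool_pos: [0.5345, 0.3277, 0.1785]
tcp_rot: [-3.14, 0.001, -1.383]
contact_force: [-0.0, 0.5, -0.7]
gripper_width: 0.0365
grasp_force: 0.0
```

>>> jog_arm(targets=[0, 0, 2.4, 0, 0, 0, 0, 0, 1.7, 0, 0, 0, 0, 0, 1.2, 0, 0, 0, 0, 0, 0.7, 0, 0, 0, 0, 0, 0.3, 0, 0, 0])

```text
time_s: 51.12
tool_pos: [0.5337, 0.3284, 0.1143]
tcp_rot: [3.14, -0.001, -1.382]
contact_force: [-0.6, -0.7, 0.1]
gripper_width: 0.0367
grasp_force: 0.0
```

>>> jog_arm(targets=[0, 0, 0, 0, 0, 0, 0, 0, 0, 0, 0, 0, 0, 0, 0, 0, 0, 0, 0, 0, 0, 0, 0, 0, 0, 0, 0, 0, 0, 0], hand=0.05)

```text
time_s: 51.53
tool_pos: [0.5342, 0.3304, 0.1164]
tcp_rot: [-3.14, 0.001, -1.38]
contact_force: [-0.1, 0.2, 0.4]
gripper_width: 0.0115
grasp_force: 30.4
```

>>> jog_arm(targets=[0, 0, 0, 0, 0, 0, 0, 0, 0, 0, 0, 0, 0, 0, 0, 0, 0, 0, 0, 0, 0, 0, 0, 0, 0, 0, 0, 0, 0, 0])

```text
time_s: 51.95
tool_pos: [0.5343, 0.3304, 0.1162]
tcp_rot: [-3.14, 0.0, -1.38]
contact_force: [-0.6, -0.5, 4.6]
gripper_width: 0.0114
grasp_force: 30.0
```

>>> jog_arm(targets=[0, 0, -0.7, 0, 0, 0, 0, 0, -1.5, 0, 0, 0, 0, 0, -2, 0, 0, 0, 0, 0, -2.5, 0, 0, 0, 0, 0, -2.5, 0, 0, 0])

```text
time_s: 52.37
tool_pos: [0.5332, 0.3295, 0.2076]
tcp_rot: [3.139, -0.001, -1.381]
contact_force: [1.5, 1.2, -0.5]
gripper_width: 0.0115
grasp_force: 30.0
```

>>> jog_arm(targets=[0, 0, -2.5, 0, 0, 0, 0, 0, -2, 0, 0, 0, 0, 0, -1, 0, 0, 0, 0, 0, 0, 0, 0, 0, 0, 0, 0, 0, 0, 0])

```text
time_s: 52.78
tool_pos: [0.5334, 0.3299, 0.2617]
tcp_rot: [3.14, 0.0, -1.381]
contact_force: [-0.9, 0.5, -1.5]
gripper_width: 0.0114
grasp_force: 30.0
```

Run:
```python
from h import *
go(.5050,-.0257,.26,-1.3821)
```

```text
from [0.5334 0.3299 0.2617] yawdeg -79.12 shift_cm [34.38  9.5   0.18] rotz_deg 0.07
```

>>> jog_arm(targets=[2, 0.7, 0, 0, 0, 0, 3.2, 0.8, 0, 0, 0, 0, 3.2, 0.8, 0, 0, 0, 0, 3.2, 0.8, 0, 0, 0, 0, 3.2, 0.8, 0, 0, 0, 0])

```text
time_s: 53.2
tool_pos: [0.5222, 0.1755, 0.26]
tcp_rot: [3.137, -0.001, -1.38]
contact_force: [0.6, -0.1, -0.6]
gripper_width: 0.0113
grasp_force: 30.0
```

>>> jog_arm(targets=[3.2, 0.8, 0, 0, 0, 0, 3.2, 0.8, 0, 0, 0, 0, 3.2, 0.8, 0, 0, 0, 0, 3.2, 0.8, 0, 0, 0, 0, 3.2, 0.8, 0, 0, 0, 0])

```text
time_s: 53.62
tool_pos: [0.513, 0.011, 0.2603]
tcp_rot: [3.137, 0.0, -1.381]
contact_force: [0.1, 0.6, 0.3]
gripper_width: 0.0111
grasp_force: 30.0
```

>>> jog_arm(targets=[2.2, 0.8, 0, 0, 0, 0, 1, 0.5, 0, 0, 0, 0, 0.4, 0.3, 0, 0, 0, 0, 0, 0, 0, 0, 0, 0, 0, 0, 0, 0, 0, 0])

```text
time_s: 54.03
tool_pos: [0.5056, -0.0251, 0.2619]
tcp_rot: [3.141, 0.0, -1.38]
contact_force: [-0.2, -0.5, 0.1]
gripper_width: 0.0115
grasp_force: 30.0
```

>>> jog_arm(targets=[0, 0, 0, 0, 0, 0, 0, 0, 0, 0, 0, 0, 0, 0, 0, 0, 0, 0, 0, 0, 0, 0, 0, 0, 0, 0, 0, 0, 0, 0])

```text
time_s: 54.45
tool_pos: [0.5058, -0.0253, 0.2625]
tcp_rot: [-3.142, 0.0, -1.38]
contact_force: [0.2, -0.9, 0.6]
gripper_width: 0.0114
grasp_force: 30.0
```

Run:
```python
from h import *
s=snap('wrist'); np.save('s18.npy',s,allow_pickle=True)
go(.5050,-.0257,.164,-1.3821)
p,R,_=pose(); tip=p+R.apply([0,0,.106])
print('tip pred',tip.round(4),proj(s,tip),'hole',proj(s,(.5050,-.0257,.093)),'bore',proj(s,(.505,-.0257,.08)))
cv2.imwrite('pics/w18.png',cv2.resize(s['frame'][60:280,200:360],None,fx=3.5,fy=2.7,interpolation=cv2.INTER_CUBIC))
```

```text
from [ 0.5058 -0.0254  0.2625] yawdeg -79.07 shift_cm [0.02 0.08 9.85] rotz_deg 0.12
tip pred [ 0.5058 -0.0254  0.1565] [280.11237762 209.31795613] hole [281.00291395 193.75149427] bore [280.99363094 191.26363364]
```

View pics/w18.png

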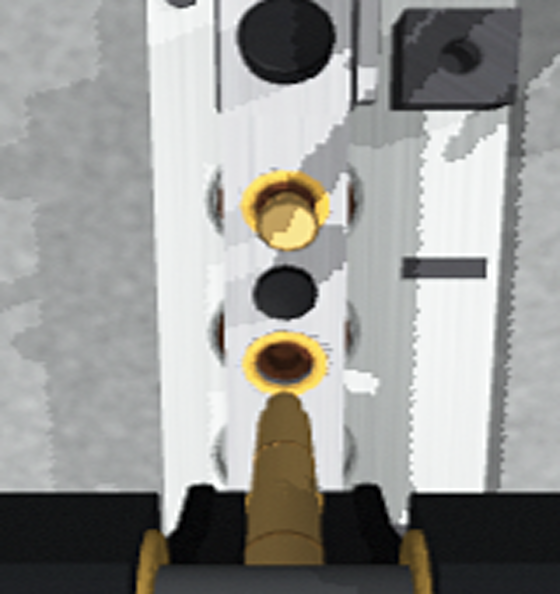

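Run:
```python
from h import *
s=np.load('s18.npy',allow_pickle=True).item(); p,R,_=pose()
f=lambda c:np.array([c[0]/3.5+200-.35,c[1]/2.7+60-.3])
tip=at(s,f((286.5,401)),.1565); hole=at(s,f((285.5,361.5)),.093); bore=at(s,f((287,358)),.08); tp=at(s,f((288,228)),.218); pin=at(s,f((286,40)),.127)
print(tip.round(4),hole.round(4),bore.round(4),tp.round(4),pin.round(4))
print('tool frame hole-tip',R.inv().apply(hole-tip)*100,'bore-tip',R.inv().apply(bore-tip)*100, 'same for first')
s=np.load('s16.npy',allow_pickle=True).item()
tip=at(s,f((284.5,405)),.1567); bore=at(s,f((288,355)),.08);print(R.inv().apply(bore-tip)*100)
```

```text
[ 0.5048 -0.0266  0.1565] [ 0.5048 -0.0259  0.093 ] [ 0.5041 -0.0247  0.08  ] [ 0.5157 -0.0835  0.218 ] [ 0.5261 -0.1361  0.127 ]
tool frame hole-tip [-0.06360796 -0.01504895  6.35000597] bore-tip [-0.19586236  0.0339113   7.65001236] same for first
[0.05527678 0.1134346  7.66998744]
```

>>> jog_arm(targets=[-0.06, 0.05, 1, 0, 0, 0, 0, 0, 1.8, 0, 0, 0, 0, 0, 1.6, 0, 0, 0, 0, 0, 1, 0, 0, 0, 0, 0, 0.6, 0, 0, 0])

```text
time_s: 54.92
tool_pos: [0.5041, -0.0254, 0.2006]
tcp_rot: [3.139, 0.0, -1.381]
contact_force: [-0.6, 0.0, -0.9]
gripper_width: 0.0114
grasp_force: 30.0
```

>>> jog_arm(targets=[0, 0, 0.4, 0, 0, 0, 0, 0, 0.3, 0, 0, 0, 0, 0, 0.3, 0, 0, 0, 0, 0, 0.3, 0, 0, 0, 0, 0, 0.3, 0, 0, 0])

```text
time_s: 55.33
tool_pos: [0.5055, -0.0252, 0.1868]
tcp_rot: [-3.14, -0.0, -1.381]
contact_force: [0.5, 0.1, 0.6]
gripper_width: 0.0114
grasp_force: 30.0
```

>>> jog_arm(targets=[0, 0, 0.2, 0, 0, 0, 0, 0, 0.2, 0, 0, 0, 0, 0, 0.2, 0, 0, 0, 0, 0, 0, 0, 0, 0, 0, 0, 0, 0, 0, 0])

```text
time_s: 55.75
tool_pos: [0.5051, -0.0252, 0.1805]
tcp_rot: [3.141, 0.0, -1.381]
contact_force: [0.2, 0.1, -0.5]
gripper_width: 0.011
grasp_force: 30.0
```

In the bore without force; continue to the shoulder.

>>> jog_arm(targets=[0, 0, 0.3, 0, 0, 0, 0, 0, 0.3, 0, 0, 0, 0, 0, 0.3, 0, 0, 0, 0, 0, 0.2, 0, 0, 0, 0, 0, 0.1, 0, 0, 0])

```text
time_s: 56.17
tool_pos: [0.5049, -0.0252, 0.168]
tcp_rot: [3.141, 0.0, -1.381]
contact_force: [-0.6, 0.2, 0.0]
gripper_width: 0.0114
grasp_force: 30.0
```

>>> jog_arm(targets=[0, 0, 0.15, 0, 0, 0, 0, 0, 0.15, 0, 0, 0, 0, 0, 0.1, 0, 0, 0, 0, 0, 0, 0, 0, 0, 0, 0, 0, 0, 0, 0])

```text
time_s: 56.58
tool_pos: [0.5051, -0.0252, 0.1645]
tcp_rot: [3.141, -0.0, -1.381]
contact_force: [0.3, -1.1, -0.3]
gripper_width: 0.0112
grasp_force: 30.0
```

>>> jog_arm(targets=[0, 0, 0.15, 0, 0, 0, 0, 0, 0, 0, 0, 0, 0, 0, 0, 0, 0, 0, 0, 0, 0, 0, 0, 0, 0, 0, 0, 0, 0, 0])

```text
time_s: 57.0
tool_pos: [0.5053, -0.0252, 0.1633]
tcp_rot: [-3.141, -0.0, -1.38]
contact_force: [0.6, 0.4, 1.9]
gripper_width: 0.0115
grasp_force: 30.0
```

>>> jog_arm(targets=[0, 0, 0.1, 0, 0, 0, 0, 0, 0, 0, 0, 0, 0, 0, 0, 0, 0, 0, 0, 0, 0, 0, 0, 0, 0, 0, 0, 0, 0, 0])

```text
time_s: 57.42
tool_pos: [0.5059, -0.025, 0.163]
tcp_rot: [-3.139, -0.0, -1.38]
contact_force: [-0.1, 2.3, 5.2]
gripper_width: 0.0116
grasp_force: 30.0
```

Seated. Release, withdraw straight up and move back for a check.

>>> jog_arm(targets=[0, 0, 0, 0, 0, 0, 0, 0, 0, 0, 0, 0, 0, 0, 0, 0, 0, 0, 0, 0, 0, 0, 0, 0, 0, 0, -0.5, 0, 0, 0], hand=0.42)

```text
time_s: 57.83
tool_pos: [0.504, -0.0254, 0.1659]
tcp_rot: [3.138, 0.0, -1.381]
contact_force: [-0.1, -0.5, 0.6]
gripper_width: 0.0332
grasp_force: 0.0
```

>>> jog_arm(targets=[0, 0, -1.2, 0, 0, 0, 0, 0, -2.3, 0, 0, 0, 0, 0, -3, 0, 0, 0, 0, 0, -3, 0, 0, 0, 0, 0, -3, 0, 0, 0])

```text
time_s: 58.25
tool_pos: [0.5047, -0.0254, 0.2936]
tcp_rot: [3.141, -0.0, -1.381]
contact_force: [1.2, 0.7, 0.4]
gripper_width: 0.0366
grasp_force: 0.0
```

>>> jog_arm(targets=[-1, 0, -2, 0, 0, 0, -2, 0, -2, 0, 0, 0, -2, 0, -1, 0, 0, 0, -2, 0, 0, 0, 0, 0, -1, 0, 0, 0, 0, 0])

```text
time_s: 58.67
tool_pos: [0.4898, 0.0548, 0.3431]
tcp_rot: [-3.14, 0.001, -1.379]
contact_force: [0.1, -1.0, -1.0]
gripper_width: 0.0364
grasp_force: 0.0
```

>>> jog_arm(targets=[0, 0, 0, 0, 0, 0, 0, 0, 0, 0, 0, 0, 0, 0, 0, 0, 0, 0, 0, 0, 0, 0, 0, 0, 0, 0, 0, 0, 0, 0])

```text
time_s: 59.08
tool_pos: [0.49, 0.0526, 0.3417]
tcp_rot: [3.141, -0.0, -1.382]
contact_force: [0.5, 0.0, 0.7]
gripper_width: 0.0367
grasp_force: 0.0
```

Run:
```python
from h import *
s=snap('wrist'); a=s['frame'][0:300,130:430]
disc(s,(.5162,-.085),.218); disc(s,(.505,-.0257),.218)
t=snap('scene'); b=t['frame'][150:300,170:400]
for g in((.5162,-.085),(.505,-.026)): print(proj(t,(*g,.218)).round(1),proj(t,(*g,.08)).round(1))
im=np.zeros((600,800,3),np.uint8); im[:300,:300]=a; c=cv2.resize(b,None,fx=2.1,fy=2.1,interpolation=cv2.INTER_CUBIC); im[:c.shape[0],310:310+c.shape[1]]=c
cv2.imwrite('pics/fin.png',im[:320])
```

```text
[280.1  35.8] [ 98 161 193]
(np.float64(78.43009573478125), [275, 108, 11, 11, 70], [280.1, 114.2], [0.5048, -0.0255, 0.218])
[279.9 113.9] [136 219 243]
(np.float64(0.35349529459184453), [275, 108, 11, 11, 70], [280.1, 114.2], [0.5048, -0.0255, 0.218])
[247.8 183.7] [248.5 223.6]
[267.4 179.3] [267.1 218.9]
```

View pics/fin.png

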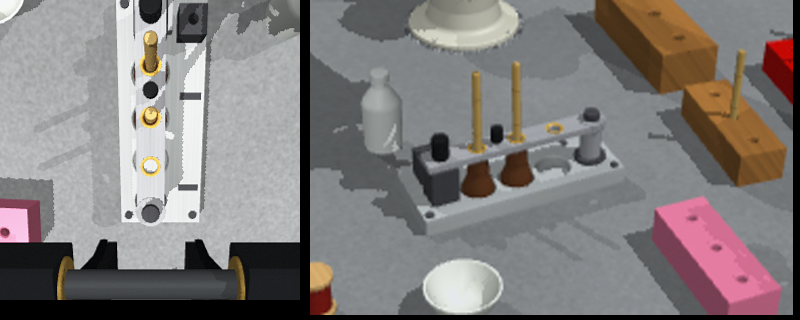

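```bash
python3 -c "
from rig import arm
print(arm.job_done())"
```

```text
the job is handed in; nothing more can be done
None
```

I handed the job in at about 59 s of the 210 s; it returned no verdict, but the last pictures show both ferrules (only two were on the bench) upright in nests 2 and 3, the guide bar shut and pinned fully home, a handle seated in each ferrule, and the spare in the stand.

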